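Fit the snap ring that keeps a microscope filter wheel on its spindle

TASK

Take the reverse-action ring pliers from their stand, put their pins into the eyes of the snap ring on the pedestal, spread it and carry it over the filter wheel's spindle down to the hub; let it contract into the groove there, then hang the pliers back in their stand. Touch the ring only with the pliers, be gentle on the wheel (never press it with 20 N or more), and leave the things lying around where they are.

Things in the scene. Friction and masses are not known exactly. Their poses are not given: they have to be found in the camera images.
- pliers: Reverse-action ring pliers (170 g) hanging upright in the stand: a steel yoke with a square cross bar (62 x 8 x 8 mm along x) and two jaws hinged on it at +y and -y. Origin midway between the pins, 10 mm below their shoulders, z up; cross bar's underside 72 mm above it. Pinching the two grip rollers at the top together along y, from above, spreads the two pins at the bottom; a spring returns them.
- pliers_grip (a point): Point midway between the pliers' two rubber grip rollers, axes as the pliers. Rollers: 14 mm thick, 28 mm long along x, 60 mm over their outsides when relaxed, 23 mm at the stop of the squeeze. About 10 N per finger starts the squeeze; 14 N plus the ring's pull (5 N) at 26 mm. Squeezed to 57.5 mm the pins fit the relaxed eyes; squeezed to 26 mm they spread the ring to about 0.3 rad.
- pliers_tips (a point): Point midway between the pliers' two pins, at the shoulders that press on the ring, 98 mm below pliers_grip. Pins: 4 mm thick, tapered ends, 4.5 mm long below shoulder discs 8.4 mm across. They stand at y = +9 and -9 mm when relaxed, about +24 and -24 mm with the rollers at 26 mm, then leaning toes out by 0.32 rad and about 2 mm higher: the shoulders come down again by that much on release.
- jaw_l (a joint): Turn of each of the pliers' jaws (rad): 0 relaxed, 0.32 with the rollers at 26 mm, 0.36 at the stop; both jaws move alike. Hinges lie 48 mm above the shoulders and 50 mm below the rollers.
- ring: Dark steel snap ring lying flat on the pedestal (38 g, 5 mm thick, 35.6 mm inside, 45.6 mm outside), open towards its +x, where its two eyes are. Origin at the centre of its underside, z up. The back stays rigid and two sprung side arms swing out.
- ring_mid (a point): Centre of the ring, half-way up its thickness, axes as the ring.
- eye_l (a point): Centre (half-way up) of the eye on the ring's +y side: a 7 mm through hole in a 14 mm wide round lug, 26.5 mm ahead (+x) of the ring's centre and 10 mm to its +y when relaxed.
- eye_r (a point): Centre of the like eye on the ring's -y side, 10 mm to its -y when relaxed.
- side_l (a joint): How far each side arm of the ring is spread (rad): 0 relaxed, both alike; 2 to 5 N at the eyes. To pass over the spindle: about 0.3, with the spindle's axis 4.7 mm from the ring's centre towards the eyes, 21 mm behind the line between the pins (1.8 mm clearance all round). As it contracts it centres itself, so the pins go about 5 mm forward (to 26.5 mm). Below 0.08 in the groove.
- pedestal: Fixed white plastic pedestal, origin at its foot. The ring lies on its flat 84 mm wide top, 30 mm up, loosely around a 26 mm wide spigot 6 mm high.
- unit: Fixed filter-wheel unit, origin at its foot: black base 120 mm square, above it an aluminium wheel 116 mm across with six round filters, in its middle a flat hub 74 mm across (14 mm high above the wheel) and on that a steel upright spindle.
- seat (a point): On the spindle's axis, at the nominal level of the hub's top face, 48 mm above the table. Wheel, hub and spindle together sit up to 3 mm higher or lower than this, by the shims fitted; that is not measured, so feel for the hub. Above the hub's top face: groove 34 mm wide and 8 mm high, land 40 mm wide and 4 mm high, nose 6 mm high tapering to 31 mm.
- stand: Fixed grey pliers stand, origin at its foot: base 90 x 80 mm, two posts 23 mm either side of the middle along its x, each with a notch open at the top (floor 84 mm up, about 10 mm wide, flaring to 20 mm at 99 mm up). The pliers' cross bar lies in both notches along the stand's x; pliers_grip is then 120 mm above the foot and the pins' lower ends 17.5 mm.
- screwdriver: Loose screwdriver, 160 mm long, a bystander.
- bottle: Loose bottle, 40 mm across and 90 mm high, a bystander.
- dish: Loose shallow metal dish, 70 mm across, a bystander.
There are look-alikes about, which are no part of the job. Leave any orange or pink look-alike of the unit alone. What is shaped like the pliers but orange is not meant.

How it is judged:
On the way, in this order (a step that is already met when the one before it is completed fails the run):
1. the ring is spread on the pliers' pins and lifted off its pedestal (value of joint side_l above 0.15 rad and z of ring_mid in the frame of pedestal above 0.045 m and contact force between ring and pliers above 0.3 N), for 0.2 s.
2. the ring has contracted into the spindle's groove (value of joint side_l below 0.08 rad and horizontal distance between ring_mid and seat below 0.003 m and z of ring_mid in the frame of seat between -0.003 and 0.009 m), for 0.2 s.
At the end, for the whole second after the job is handed in: The ring is contracted (arms within 0.08 rad of relaxed) in the groove: centred within 3 mm of the spindle's axis, level within 0.12 rad, its middle 3 mm below to 9 mm above the nominal hub face; the pliers hang upright (within 0.15 rad) and still in the stand's notches, within 15 mm of its middle (all of step 2 and angle between ring_mid's own z axis and vertical below 0.12 rad and horizontal distance between pliers_grip and stand below 0.015 m and z of pliers_grip in the frame of stand between 0.112 and 0.125 m and angle between pliers_grip's own z axis and vertical below 0.15 rad and linear speed of pliers below 0.03 m/s); the robot touches nothing.
It fails at once if the filter-wheel unit is pressed with more than 20 N through the ring or the pliers (contact force between any of ring, pliers and unit above 20 N).
It fails at once if the fingers touch the ring (contact force between the fingers and ring above 1 N).
It fails at once if a bystander is moved more than 30 mm (distance of any of screwdriver, bottle, dish from where it was at the start of the episode above 0.03 m).
It also fails if it takes over 72 s, if anything falls off the work surface, if the arm or the gripper's body presses on something with over 40 N, if the wrist force passes 120 N, or if a joint passes its speed limit or range.

ROBOT

A 6-joint arm with a two-finger parallel gripper is mounted at the origin on the work surface. World frame = base frame: x ahead of the robot, y to its left, z up, the work surface at z = 0. Lengths are in m, angles in rad, forces in N, time in s.
With the tool pointing down it reaches from about 0.35 to 0.85 m from the base axis. Payload 8.1 kg.
Tool frame: the origin (TCP) lies at the very end of the fingers, on their centre line; the grasp point (between the pads) lies 19 mm behind it; x points along the fingers, y is the direction in which the jaws open and shut, and the axes are right-handed (so a half turn about x gives the same grasp; the last joint's range is limited). The gripper opens to 93 mm and grips with 3 to 60 N. Pads are 15 mm wide; open, the fingers measure 128 mm over their backs; the gripper's body (75 mm by 188 mm) begins 65 mm behind the grasp point.
Start: joints at [-1.322, 0.13, 1.488, -0, 1.523, -0.085], TCP at [0.197, -0.567, 0.195] pointing down, gripper open.
Joint ranges: [-2.96, 2.96], [-0.89, 2.26], [0.02, 2.5], [-1.34, 4.48], [0, 2.73], [-2.66, 2.66]. Speed limits (rad/s): [2.39, 2.39, 2.79, 3.14, 3.14, 3.14].

INTERFACE

Orientations are given as a rotation vector (axis times angle).
In Python, from plant import * gives the robot as it stands. The module is installed in compiled form; this text tells all that it offers.
- The arm moves only by the tool apply_moves, never from a script. Its argument "series" is a list of rows, each an object with "jaw": the gripper's target within -1 to 1 (shut at 1, half-way at 0, fully open at -1); "linear": the shift along the tool's x, y, z normalised to -1 to 1, where 1 is 0.6 m, a list of three; "roll": the turn about the tool's x normalised to -1 to 1, where 1 is 30 degrees. A call has 1 to 20 rows; each row is the pose to reach, as a shift and turn from the pose measured when the call began, along the tool's axes at that moment; what a row does not reach only later rows make up. A row lasts 1/8 s, in which the tool goes at most 62.5 mm and 10.7 degrees, less where a joint would pass 70% of its speed; a pose out of reach is approached as far as the arm can. A call with a number of a shift or a turn outside -1 to 1 is refused whole. A call with a gripper value outside its range is refused whole. The fingers move at their own pace and stop on an object; "force" is the grip in N (left out, the last holds). Time passes only in rows, so rows that repeat a pose let the fingers close. It gives the time, the measured TCP pose, the force and the opening at its end, in the units of the state.
- read_state(): the state, without advancing time (a new reading comes with each control period).
- read_camera(name): name is "scene" or "top" or "wrist"; returns a dict with "pixels" (400x640x3 uint8, blue, green, red), "intrinsics" (3x3 intrinsics, pixels), "D" ([k1, k2, p1, p2, k3] as OpenCV has them; the pictures are not rectified), "rvec" (rotation vector, rad) and "tvec" (3), from world to camera coordinates, as OpenCV has them; the wrist camera has in their place "tool_from_camera" (4x4, takes a point from camera to tool coordinates, whose origin is the TCP and whose axes are the tool frame's). Camera axes: x right, y down, z forward; pixel columns grow to the right and rows downward; lengths in m; the calibration is good to about 2 mm. A picture is of the moment at which its call begins: read the wrist's pose just before it. There is no depth.
- close_job(): hands the job in, once; it reports no verdict.
The state is a dict: "t": time; "q": joint angles; "dq": joint speeds; "joint_torque": joint torques, N m; "tool_pos": TCP position; "orientation": TCP orientation; "force": force on the tool from outside, world axes, zero at the start; "wrist_torque": the same for the moment, N m; "opening": finger opening in m.
Only numpy, scipy, OpenCV 4.12 (cv2) and the standard library are available. Lean on these libraries where they do the work, as an engineer would, in place of code of your own. Each camera call takes 0.05 s, during which the arm holds its last target. There are 200 camera calls.

## Working session

There is one attempt and no reset: what is moved stays moved. The work goes in short steps, Python scripts to look and compute and a tool call to move; the robot and the scene stay as the last step left them, time stands still between calls to the robot, and variables do not carry over. Pictures are saved under pics/ and viewed, about 8 in all and at most 12, crops included, and the job is handed in when it is done.

Besides the shell and the picture viewer there is one more tool, called by a JSON object that holds its "op" and its "data", one argument or row to a line. apply_moves: Moves the arm, as the interface text tells. Its arguments: {"type":"object","properties":{"series":{"type":"array"},"force":{"type":"number"}},"required":["series"]}

```bash
mkdir -p pics; cat > h.py <<'E'
from plant import *
import numpy as np, cv2
from scipy.spatial.transform import Rotation as R
def snap(name,fn=None):
    s=read_state(); c=read_camera(name)
    if fn: cv2.imwrite('pics/'+fn,c['pixels'])
    K=np.array(c['intrinsics'],float);D=np.array(c['D'],float).ravel()
    if name=='wrist':
        T=np.array(c['tool_from_camera'],float); W=np.eye(4);W[:3,:3]=R.from_rotvec(s['orientation']).as_matrix();W[:3,3]=s['tool_pos']
        M=np.linalg.inv(W@T)
    else:
        M=np.eye(4);M[:3,:3]=R.from_rotvec(np.ravel(c['rvec'])).as_matrix();M[:3,3]=np.ravel(c['tvec'])
    return c['pixels'],(K,D,M)
def proj(cam,P):
    K,D,M=cam
    return cv2.projectPoints(np.reshape(P,(-1,1,3)).astype(float),cv2.Rodrigues(M[:3,:3])[0],M[:3,3],K,D)[0].reshape(-1,2)
def unproj(cam,uv,z):
    K,D,M=cam
    n=cv2.undistortPoints(np.reshape(uv,(-1,1,2)).astype(float),K,D).reshape(-1,2)
    Rw=M[:3,:3].T;o=-Rw@M[:3,3]
    d=np.c_[n,np.ones(len(n))]@Rw.T
    return o+d*((np.broadcast_to(z,len(n))-o[2])/d[:,2])[:,None]
E
python3 - <<'E'
from h import *
import pickle
for n in ('scene','top'):
    im,cam=snap(n,n+'0.png'); pickle.dump(cam,open(n+'.pkl','wb'))
    print(n,np.linalg.inv(cam[2])[:3,3])
s=read_state();print({k:np.round(v,3) for k,v in s.items()})
E
```

```text
scene [ 1.04600648 -0.26601949  1.03336068]
top [0.43354019 0.10213932 1.25941438]
{'t': np.float64(0.1), 'q': array([-1.322,  0.131,  1.489, -0.   ,  1.523, -0.085]), 'dq': array([ 0.   , -0.002, -0.003, -0.001,  0.   , -0.002]), 'joint_torque': array([ 2.0000e-03, -5.6134e+01, -4.9310e+01,  7.7000e-02,  2.9000e-02,
       -0.0000e+00]), 'tool_pos': array([ 0.196, -0.566,  0.194]), 'orientation': array([ 2.041,  0.346, -2.041]), 'force': array([0.056, 0.081, 0.228]), 'wrist_torque': array([0.037, 0.036, 0.052]), 'opening': np.float64(0.093)}
```

View pics/top0.png

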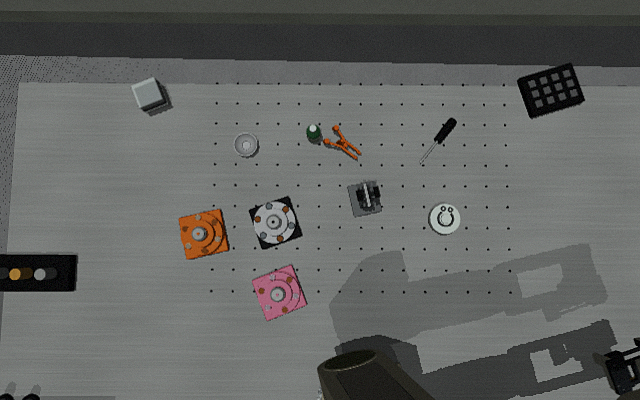

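View pics/scene0.png

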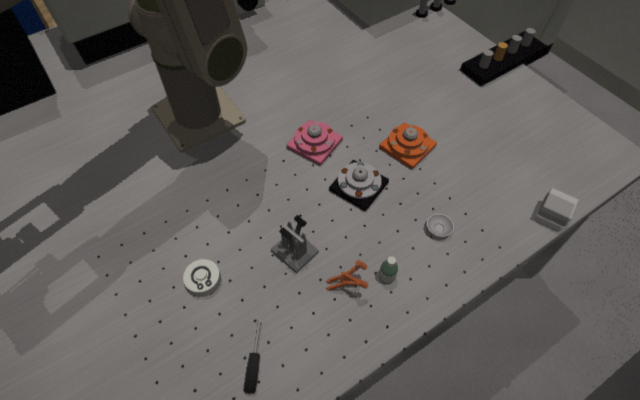

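Candidates in the top image:
- **Unit:** the black-based one at (274,222) is the real one. The orange (203,233) and pink (279,291) ones are look-alikes.
- **Pliers:** the grey/black pair in the stand at (366,197) is meant. The orange pair at (343,143) is not.
- **Ring:** on the white pedestal at (444,218).
- **Bystanders:** dish (246,145), bottle (314,132) and screwdriver (440,140).

Next I'll check these choices in one close crop.

```bash
python3 - <<'E'
import cv2,numpy as np
t=cv2.imread('pics/top0.png');s=cv2.imread('pics/scene0.png')
def c(im,u,v,w=33,k=6):
    o=cv2.resize(im[v-w:v+w,u-w:u+w],None,fx=k,fy=k,interpolation=cv2.INTER_CUBIC)
    o=cv2.convertScaleAbs(o,alpha=1.5,beta=10)
    for i in range(0,2*w,10):
        cv2.putText(o,str(u-w+i),(i*k,8),0,.3,(0,255,255));cv2.putText(o,str(v-w+i),(0,i*k+8),0,.3,(0,255,255))
        o[::12,i*k]=(0,255,255);o[i*k,::12]=(0,255,255)
    return o[:,:266] if 0 else cv2.resize(o,(266,266)) if 0 else o
a=[c(t,274,222,33,4),c(t,366,197,25,6)[:264,:264],c(t,444,218,22,6)]
b=[c(s,360,183,33,4),c(s,294,243,33,4),c(s,202,277,33,4)]
a=[cv2.resize(x,(264,264)) for x in a]
cv2.imwrite('pics/crop0.png',np.vstack([np.hstack(a),np.hstack(b)]))
E
```

```text
(no output)
```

View pics/crop0.png

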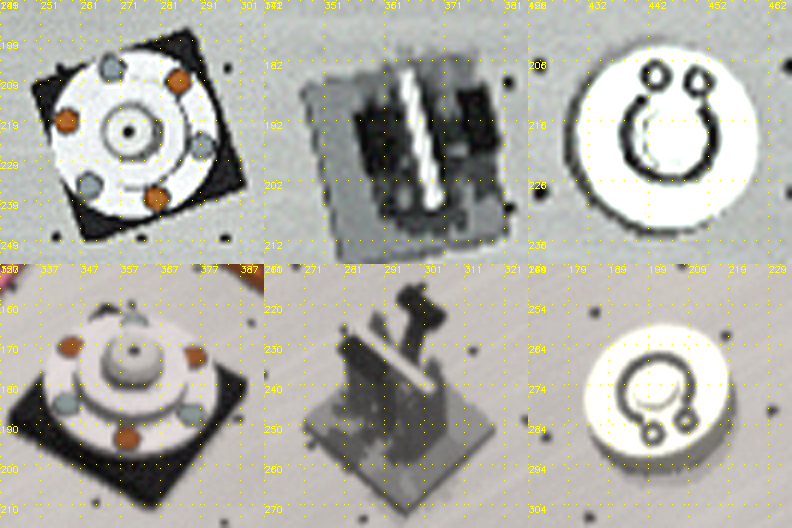

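```bash
python3 - <<'E'
from h import *
import pickle
c=pickle.load(open('top.pkl','rb'));s=pickle.load(open('scene.pkl','rb'))
print('top bar',unproj(c,[[368.1,185.6],[373.2,211.2]],.092))
print('spindle',unproj(c,[[273,221.75]],.066))
print('ring, eyes',unproj(c,[[445.5,219.3],[443.2,208.7],[450.3,209.7]],.035))
k=264/66
f=lambda u0,v0,x,y,ox:[u0-33+(x-ox)/k,v0-33+(y-264)/k]
print('scene spindle',unproj(s,[f(360,183,134,351,0)],.066))
print('scene ring,eyes',unproj(s,[f(202,277,656,386,528),f(202,277,651,433,528),f(202,277,686,420,528)],.035))
print('scene bar',unproj(s,[f(294,243,345,333,264),f(294,243,432,388,264)],.092))
print(unproj(c,[[314,132]],.09),unproj(c,[[246,145]],.01),unproj(c,[[343,143]],.01))
print(np.round(R.from_rotvec(read_state()['orientation']).as_matrix(),3))
T=read_camera('wrist')['tool_from_camera'];print(np.round(T,3))
E
```

```text
top bar [[ 0.58664661 -0.01227729  0.092     ]
 [ 0.51844654 -0.02556349  0.092     ]]
spindle [[0.49023373 0.24208249 0.066     ]]
ring, eyes [[ 0.50126464 -0.23213709  0.035     ]
 [ 0.53069713 -0.22631805  0.035     ]
 [ 0.52802767 -0.24598916  0.035     ]]
scene spindle [[0.49499174 0.24249857 0.066     ]]
scene ring,eyes [[ 0.50754435 -0.23108865  0.035     ]
 [ 0.53255814 -0.24664856  0.035     ]
 [ 0.53666834 -0.22632167  0.035     ]]
scene bar [[ 0.53531665 -0.02342785  0.092     ]
 [ 0.59475488 -0.00148089  0.092     ]]
[[0.73156872 0.13288717 0.09      ]] [[0.71265568 0.32972933 0.01      ]] [[0.72029604 0.05143097 0.01      ]]
[[-0.     0.328 -0.945]
 [ 0.002 -0.945 -0.328]
 [-1.    -0.002 -0.   ]]
[[ 0.    -0.286  0.958 -0.19 ]
 [ 1.     0.001  0.     0.001]
 [-0.001  0.958  0.286 -0.081]
 [ 0.     0.     0.     1.   ]]
```

The crop confirms the choices: the black unit with its spindle at top pixel (273,222), the pliers' bar from (368,186) to (373,211), and the ring at (445.5,219) with eyes at (443,209) and (450,210). Next I'll look at the ring from close by with the wrist camera.

{"op": "apply_moves", "data": {
  "series": [
    {"jaw": -1,"linear": [0.07,-0.36,-0.67],"roll": 0},
    {"jaw": -1,"linear": [0.07,-0.36,-0.67],"roll": 0},
    {"jaw": -1,"linear": [0.07,-0.36,-0.67],"roll": 0},
    {"jaw": -1,"linear": [0.07,-0.36,-0.67],"roll": 0},
    {"jaw": -1,"linear": [0.07,-0.36,-0.67],"roll": 0},
    {"jaw": -1,"linear": [0.07,-0.36,-0.67],"roll": 0},
    {"jaw": -1,"linear": [0.07,-0.36,-0.67],"roll": 0},
    {"jaw": -1,"linear": [0.07,-0.36,-0.67],"roll": 0},
    {"jaw": -1,"linear": [0.07,-0.36,-0.67],"roll": 0},
    {"jaw": -1,"linear": [0.07,-0.36,-0.67],"roll": 0},
    {"jaw": -1,"linear": [0.07,-0.36,-0.67],"roll": 0}
  ]
}}

```text
t: 1.52
tool_pos: [0.5047, -0.232, 0.1528]
orientation: [2.042, 0.343, -2.042]
force: [-0.5, 0.4, 0.8]
opening: 0.0931
```

```bash
cat >> h.py <<'E'
def go(p,yaw=None):
    "print linear/roll (normalised) to bring TCP to world p; yaw: pliers-frame yaw, tool y = -(pliers y)"
    s=read_state();Rt=R.from_rotvec(s['orientation']).as_matrix()
    d=Rt.T@(np.array(p)-s['tool_pos']); 
    cy=np.arctan2(Rt[0,1],-Rt[1,1])
    r=0 if yaw is None else -(yaw-cy)
    print('linear',np.round(d/.6,4),'roll',np.round(np.degrees(r)/30,4),'dist',np.round(np.linalg.norm(d),4),'yaw now',round(cy,4),'tilt',np.round(Rt[:,0],3))
def mk(cam,im,P,fn,crop=None,k=1):
    o=im.copy()
    for p in proj(cam,P): cv2.drawMarker(o,tuple(int(x) for x in np.round(p)),(0,0,255),0,9,1)
    cv2.imwrite('pics/'+fn,o)
E
python3 - <<'E'
from h import *
import pickle
s=read_state();print(s['t'],s['tool_pos'])
im,cam=snap('wrist','ring1.png');pickle.dump(cam,open('ring1.pkl','wb'))
print(cam[0]);go([.55,-.018,.20])
E
```

```text
1.525 [ 0.50474002 -0.23195896  0.15275357]
[[275.90114497   0.         316.34233527]
 [  0.         275.90114497 202.51873835]
 [  0.           0.           1.        ]]
linear [-0.0783 -0.3125 -0.1873] roll 0.0 dist 0.2236 yaw now 0.3318 tilt [-0.     0.001 -1.   ]
```

View pics/ring1.png

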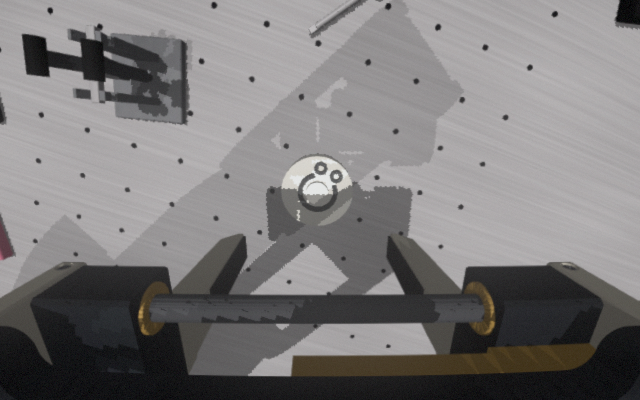

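The wrist picture shows the ring's eyes at (321,168) and (336,176) with its centre near (317,192). The pliers stand is at the upper left. Next, over to the pliers.

{"op": "apply_moves", "data": {
  "series": [
    {"jaw": -1,"linear": [-0.08,-0.31,-0.19],"roll": 0},
    {"jaw": -1,"linear": [-0.08,-0.31,-0.19],"roll": 0},
    {"jaw": -1,"linear": [-0.08,-0.31,-0.19],"roll": 0},
    {"jaw": -1,"linear": [-0.08,-0.31,-0.19],"roll": 0},
    {"jaw": -1,"linear": [-0.08,-0.31,-0.19],"roll": 0},
    {"jaw": -1,"linear": [-0.08,-0.31,-0.19],"roll": 0},
    {"jaw": -1,"linear": [-0.08,-0.31,-0.19],"roll": 0}
  ]
}}

```text
t: 2.45
tool_pos: [0.5516, -0.0205, 0.2005]
orientation: [2.042, 0.341, -2.044]
force: [-0.0, -0.3, -0.6]
opening: 0.0929
```

```bash
python3 - <<'E'
from h import *
import pickle
im,cam=snap('wrist','pl1.png');pickle.dump(cam,open('pl1.pkl','wb'))
a=cv2.imread('pics/ring1.png')[150:240,270:365]
o=cv2.resize(a,None,fx=6,fy=6,interpolation=cv2.INTER_CUBIC)
for i in range(0,90,10):
    cv2.putText(o,str(270+i),(i*6,8),0,.35,(0,0,255));cv2.putText(o,str(150+i),(0,i*6+8),0,.35,(0,0,255));o[::12,i*6]=(0,0,255);o[i*6,::12]=(0,0,255)
b=cv2.resize(im[90:300,180:460],None,fx=2,fy=2)[:, :]
H=np.zeros((540,800,3),np.uint8);H[:]=0
H[:540,:0]=0
b=im[100:240,220:420]; b=cv2.resize(b,None,fx=4,fy=4,interpolation=cv2.INTER_CUBIC)
for i in range(0,200,20):
    cv2.putText(b,str(220+i),(i*4,8),0,.35,(0,0,255));cv2.putText(b,str(100+i),(0,i*4+8),0,.35,(0,0,255))
    b[::8,i*4]=(0,0,255)
    if i<140:b[i*4,::8]=(0,0,255)
cv2.imwrite('pics/pl1c.png',b);cv2.imwrite('pics/ring1c.png',o)
E
```

```text
(no output)
```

View pics/pl1c.png

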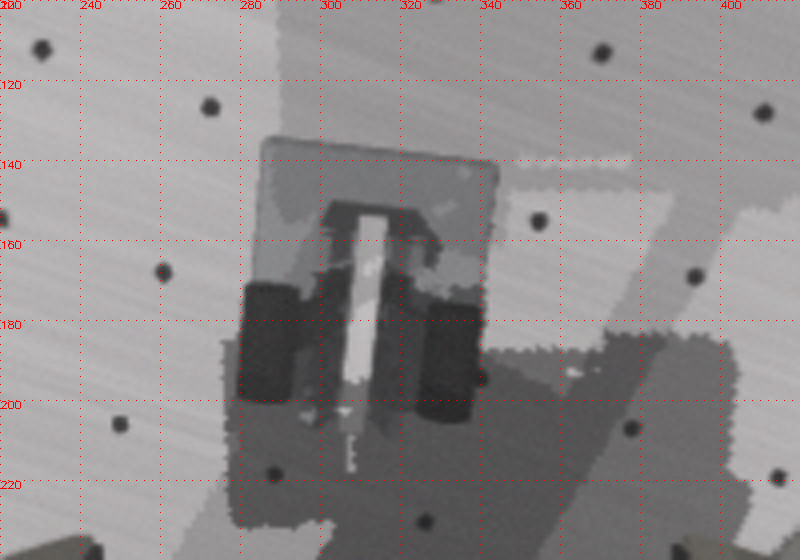

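```bash
python3 - <<'E'
from h import *
import pickle
c=pickle.load(open('pl1.pkl','rb'))
f=lambda *l:[[220+x/4,100+y/4] for x,y in l]
r=unproj(c,f((269,343),(450,362)),.12);m=r.mean(0);d=r[0]-r[1];print('rollers',r,m,'len',np.linalg.norm(d),'yaw',np.arctan2(-d[0],d[1]))
b=unproj(c,f((372,214),(358,380)),.092);d=b[0]-b[1];print('bar',b,np.arctan2(d[1],d[0]))
e=unproj(c,f((266,138),(497,162)),.01);d=e[0]-e[1];print('edge',e,np.linalg.norm(d),np.arctan2(-d[0],d[1]))
# side edges of rollers: left inner/outer edges
for p in [((247,285),(239,398)),((300,288),(291,402)),((429,303),(416,415)),((482,307),(470,422))]:
    q=unproj(c,f(*p),.124);d=q[0]-q[1];print(np.linalg.norm(d),np.arctan2(d[1],d[0]))
E
```

```text
rollers [[ 0.55889526  0.0119197   0.12      ]
 [ 0.56906716 -0.03279889  0.12      ]] [ 0.56398121 -0.01043959  0.12      ] len 0.04586087119021377 yaw 0.22365919700764839
bar [[ 0.59460869 -0.00292309  0.092     ]
 [ 0.54963416 -0.01406758  0.092     ]] 0.24290284766110498
edge [[ 0.597759    0.0368982   0.01      ]
 [ 0.61557177 -0.03929777  0.01      ]] 0.07825036999418779 0.22965153602088897
0.02886984611700381 0.2257855421627954
0.029149675821435347 0.23134343512701844
0.028849158644336317 0.22824207326149723
0.029645797709782103 0.2533186661522875
```

View pics/ring1c.png

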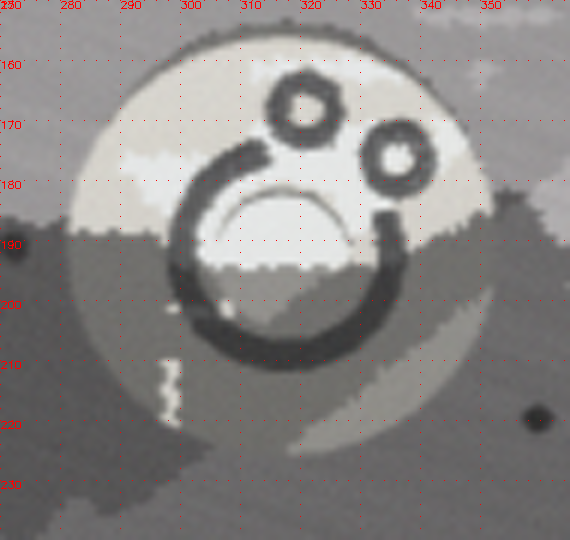

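```bash
python3 - <<'E'
from h import *
import pickle
from scipy.optimize import least_squares
c=pickle.load(open('ring1.pkl','rb'))
f=lambda *l:[[270+x/6,150+y/6] for x,y in l]
o=unproj(c,f((167,248),(407,240),(287,371),(202,337),(372,330),(188,180),(235,147)),.035)[:,:2]
e=unproj(c,f((305,108),(398,159)),.035)[:,:2]
r=least_squares(lambda x:np.hypot(*(o-x[:2]).T)-x[2],[.5,-.23,.0228]);print('circle',r.x,r.fun*1e3)
m=e.mean(0);d=e[0]-e[1];print('eyes',e,m,np.linalg.norm(d),'yaw',np.arctan2(-d[0],d[1]))
v=m-r.x[:2];print(np.linalg.norm(v),np.arctan2(v[1],v[0]))
p=unproj(c,f((69,240),(495,210),(287,31),(290,455),(150,395)),.03)[:,:2]
r=least_squares(lambda x:np.hypot(*(p-x[:2]).T)-x[2],[.5,-.23,.042]);print('ped',r.x,r.fun*1e3)
go([.5645,-.0103,.18],.23)
E
```

```text
circle [ 0.50639765 -0.23394054  0.02318157] [-0.39950404  0.25546596  0.39770338  0.05579553 -0.5211926   0.38703765
 -0.17530588]
eyes [[ 0.53435201 -0.22808238]
 [ 0.530952   -0.24789191]] [ 0.53265201 -0.23798714] 0.020099192720120278 yaw -0.1699787569651363
0.02656437716934715 -0.1529272318739794
ped [ 0.50627611 -0.23398999  0.04187254] [ 0.33717208 -0.56579107  0.32568428  1.19699178 -1.29405708]
linear [ 0.0343 -0.0089 -0.0257] roll 0.1905 dist 0.0263 yaw now 0.3298 tilt [-0.001  0.001 -1.   ]
```

{"op": "apply_moves", "data": {
  "series": [
    {"jaw": -1,"linear": [0.06,-0.009,-0.0257],"roll": 0.19},
    {"jaw": -1,"linear": [0.06,-0.009,-0.0257],"roll": 0.19},
    {"jaw": -1,"linear": [0.1,-0.009,-0.0257],"roll": 0.19},
    {"jaw": -1,"linear": [0.13,-0.009,-0.0257],"roll": 0.19},
    {"jaw": -1,"linear": [0.155,-0.009,-0.0257],"roll": 0.19},
    {"jaw": -1,"linear": [0.166,-0.009,-0.0257],"roll": 0.19},
    {"jaw": -1,"linear": [0.166,-0.009,-0.0257],"roll": 0.19}
  ]
}}

```text
t: 3.38
tool_pos: [0.5641, -0.0102, 0.1007]
orientation: [2.098, 0.244, -2.101]
force: [1.4, -0.5, 0.6]
opening: 0.0931
```

```bash
python3 - <<'E'
from h import *
im,cam=snap('wrist','g1.png')
go([.5645,-.0103,.101],.23);print(read_state()['force'],read_state()['t'])
E
```

```text
linear [0.0006 0.0001 0.0001] roll 0.0008 dist 0.0003 yaw now 0.2304 tilt [-0.001  0.001 -1.   ]
[-0.47892309  0.05065497  0.09414932] 3.425
```

View pics/g1.png

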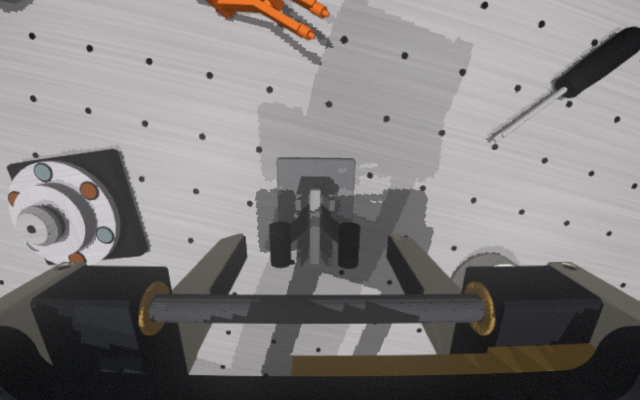

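The rollers at (280,245) and (348,245) sit between the open fingers, so I'll close on them.

{"op": "apply_moves", "data": {
  "series": [
    {"jaw": -0.237,"linear": [0,0,0],"roll": 0},
    {"jaw": -0.237,"linear": [0,0,0],"roll": 0},
    {"jaw": -0.237,"linear": [0,0,0],"roll": 0},
    {"jaw": -0.237,"linear": [0,0,0],"roll": 0},
    {"jaw": -0.237,"linear": [0,0,0],"roll": 0}
  ],
  "force": 30
}}

```text
t: 4.05
tool_pos: [0.5646, -0.0101, 0.1014]
orientation: [2.099, 0.244, -2.1]
force: [0.7, 0.8, 1.0]
opening: 0.0577
```

{"op": "apply_moves", "data": {
  "series": [
    {"jaw": -0.237,"linear": [-0.03,0,0],"roll": 0},
    {"jaw": -0.237,"linear": [-0.08,0,0],"roll": 0},
    {"jaw": -0.237,"linear": [-0.14,0,0],"roll": 0},
    {"jaw": -0.237,"linear": [-0.19,0,0],"roll": 0},
    {"jaw": -0.237,"linear": [-0.2,0,0],"roll": 0},
    {"jaw": -0.237,"linear": [-0.2,0,0],"roll": 0}
  ]
}}

```text
t: 4.8
tool_pos: [0.5648, -0.0102, 0.2216]
orientation: [2.1, 0.244, -2.1]
force: [-0.2, 0.3, -0.5]
opening: 0.0571
```

```bash
python3 - <<'E'
from h import *
import pickle
for n in ('scene','top'):
    im,cam=snap(n,n+'2.png')
im,cam=snap('wrist','w2.png');pickle.dump(cam,open('w2.pkl','wb'))
s=read_state();print(s['force'],s['wrist_torque'],s['t'],s['opening'])
go([.5325,-.238,.16],-.165)
E
```

```text
[-0.44459051 -0.44987615  0.28761186] [ 0.0231667   0.03433532 -0.00331186] 4.95 0.05774836012964502
linear [0.099  0.3581 0.1372] roll 0.7553 dist 0.2376 yaw now 0.2305 tilt [-0.003  0.001 -1.   ]
```

View pics/w2.png

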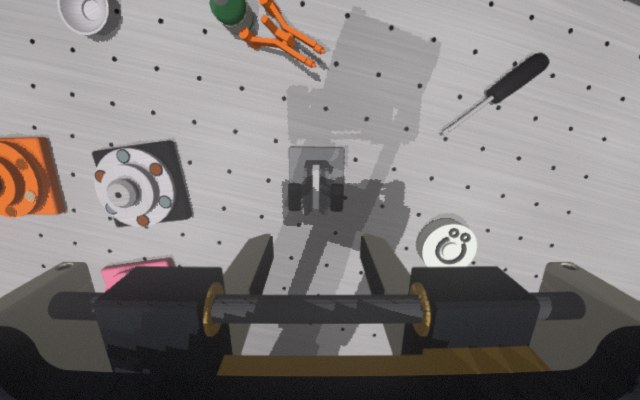

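The pliers stayed in the stand: the w2 view shows the rollers still at (294,197) and (337,197). Before retrying I'll check the finger and roller geometry numerically.

```bash
python3 - <<'E'
from h import *
import pickle
c=pickle.load(open('w2.pkl','rb'));K,D,M=c
s=read_state()
def cam(p,rv):
    # rebuild tool_from_camera from w2
    W=np.eye(4);W[:3,:3]=R.from_rotvec([2.1,.244,-2.1]).as_matrix();W[:3,3]=[.5648,-.0102,.2216]
    T=np.linalg.inv(W)@np.linalg.inv(M)
    W[:3,:3]=R.from_rotvec(rv).as_matrix();W[:3,3]=p
    return K,D,np.linalg.inv(W@T)
g=cam([.5641,-.0102,.1007],[2.098,.244,-2.101])
y=.23;X=np.array([np.cos(y),np.sin(y),0]);Y=np.array([-np.sin(y),np.cos(y),0]);Z=np.array([0,0,1]);o=np.array([.5645,-.0103,.12])
for sg in (1,-1):
    P=[o+sg*23*Y*1e-3+a*14e-3*X+b*7e-3*Y+h*7e-3*Z for a in(-1,1) for b,h in((-1,0),(1,0),(0,1))]
    q=proj(g,P);print('pred roller bbox',q.min(0),q.max(0))
# finger tips: TCP +-46.5mm along tool y
Rt=R.from_rotvec([2.098,.244,-2.101]).as_matrix()
for sg in(1,-1): print('tip',proj(g,[np.array([.5641,-.0102,.1007])+Rt@np.array([-d,sg*.0465,w]) for d in(0,.019) for w in(-.0075,.0075)]).round(1).tolist())
t2=cv2.imread('pics/top2.png')
im,c2=snap('wrist')
for z in(.12,.092): print(z,unproj(c2,[[294.5,196.5],[337,196.5]],z).round(4).tolist())
E
```

```text
pred roller bbox [269.82811007 224.63087967] [292.17328081 267.97937855]
pred roller bbox [338.81619141 224.84338574] [361.29179629 268.18612348]
tip [[379.0, 223.9], [377.6, 242.7], [385.2, 234.3], [383.5, 254.6]]
tip [[251.8, 223.7], [253.2, 242.4], [245.4, 234.0], [247.1, 254.3]]
0.12 [[0.5593, 0.0125, 0.12], [0.57, -0.0326, 0.12]]
0.092 [[0.5512, 0.013, 0.092], [0.5629, -0.0364, 0.092]]
```

The geometry agrees with the picture, so the grip was in the right place but slipped. I'll go back down, test the grip with a low-force close, and lift slowly.

{"op": "apply_moves", "data": {
  "series": [
    {"jaw": -1,"linear": [0,0,0],"roll": 0},
    {"jaw": -1,"linear": [0.06,0,0],"roll": 0},
    {"jaw": -1,"linear": [0.13,0,0],"roll": 0},
    {"jaw": -1,"linear": [0.18,0,0],"roll": 0},
    {"jaw": -1,"linear": [0.201,0,0],"roll": 0},
    {"jaw": -1,"linear": [0.201,0,0],"roll": 0},
    {"jaw": 0.4,"linear": [0.201,0,0],"roll": 0},
    {"jaw": 0.4,"linear": [0.201,0,0],"roll": 0},
    {"jaw": 0.4,"linear": [0.201,0,0],"roll": 0},
    {"jaw": 0.4,"linear": [0.201,0,0],"roll": 0},
    {"jaw": 0.4,"linear": [0.201,0,0],"roll": 0}
  ],
  "force": 7
}}

```text
t: 6.38
tool_pos: [0.5637, -0.0095, 0.0997]
orientation: [2.098, 0.246, -2.103]
force: [-1.5, 3.1, 3.9]
opening: 0.0575
```

```bash
python3 - <<'E'
from h import *
s=read_state();print(s['t'],s['force'],s['tool_pos'],s['opening'])
im,cam=snap('wrist','g2.png')
E
```

```text
6.375 [-1.54537031  3.10445745  3.91840648] [ 0.5636909  -0.00953386  0.09968878] 0.05750542818131895
```

{"op": "apply_moves", "data": {
  "series": [
    {"jaw": 0.4,"linear": [0,0,0],"roll": 0},
    {"jaw": 0.4,"linear": [0,0,0],"roll": 0},
    {"jaw": 0.4,"linear": [0,0,0],"roll": 0}
  ],
  "force": 7
}}

```text
t: 6.8
tool_pos: [0.5637, -0.0095, 0.0997]
orientation: [2.098, 0.246, -2.103]
force: [-1.4, 1.8, 2.9]
opening: 0.0576
```

```bash
python3 - <<'E'
from h import *
a=cv2.imread('pics/g1.png')[190:290,220:410]
im,cam=snap('wrist','g3.png'); b=im[190:290,220:410]
cv2.imwrite('pics/g13.png',np.vstack([cv2.resize(x,None,fx=3,fy=3) for x in(a,b)])) 
s=read_state();print(s['force'],s['tool_pos'],s['opening'])
E
```

```text
[-1.00801036  1.76167501  3.9648513 ] [ 0.56370733 -0.00950536  0.09970015] 0.05720723609128273
```

View pics/g13.png

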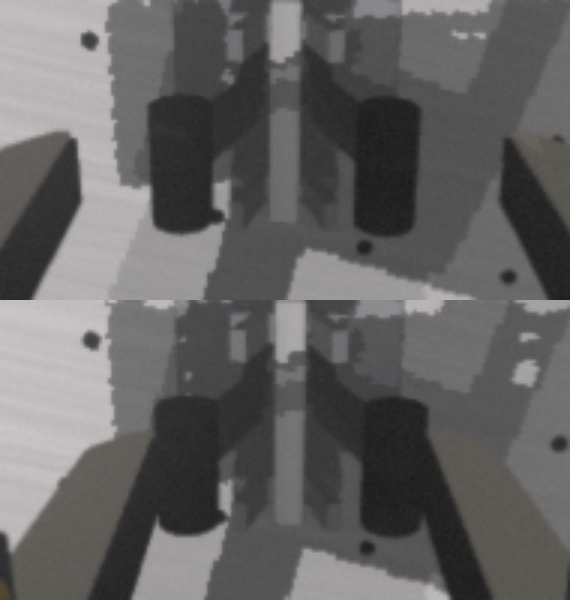

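The fingers do sit on the rollers, but contact reads 57.5 mm while the rollers are still relaxed. The opening reading is therefore about 2.5 mm low, and my first close never squeezed. I'll squeeze to a reading of 55 mm and lift slowly.

{"op": "apply_moves", "data": {
  "series": [
    {"jaw": -0.18,"linear": [-0.0015,0,0],"roll": 0},
    {"jaw": -0.18,"linear": [-0.0015,0,0],"roll": 0},
    {"jaw": -0.18,"linear": [-0.0015,0,0],"roll": 0},
    {"jaw": -0.18,"linear": [-0.01,0,0],"roll": 0},
    {"jaw": -0.18,"linear": [-0.025,0,0],"roll": 0},
    {"jaw": -0.18,"linear": [-0.045,0,0],"roll": 0},
    {"jaw": -0.18,"linear": [-0.07,0,0],"roll": 0},
    {"jaw": -0.18,"linear": [-0.09,0,0],"roll": 0},
    {"jaw": -0.18,"linear": [-0.1,0,0],"roll": 0},
    {"jaw": -0.18,"linear": [-0.1,0,0],"roll": 0}
  ],
  "force": 30
}}

```text
t: 8.1
tool_pos: [0.5642, -0.0097, 0.1604]
orientation: [2.099, 0.245, -2.101]
force: [-0.1, 0.5, -2.0]
opening: 0.0556
```

```bash
python3 - <<'E'
from h import *
import pickle
s=read_state();print(s['force'],s['wrist_torque'],s['t'],s['opening'],s['tool_pos'])
im,cam=snap('wrist','w3.png');pickle.dump(cam,open('w3.pkl','wb'))
im2,_=snap('scene','s3.png')
a=im[150:350,200:440]; b=im2[120:320,200:440]
cv2.imwrite('pics/w3c.png',np.hstack([cv2.resize(x,(400,333)) for x in(a,b)]))
go([.5325,-.238,.16],-.165)
E
```

```text
[-0.09159025  0.45262183 -1.95066672] [ 0.01555066  0.03176918 -0.01084489] 8.1 0.05557226823714231 [ 0.56422741 -0.00967928  0.16036964]
linear [-0.002   0.3588  0.1374] roll 0.7556 dist 0.2305 yaw now 0.2306 tilt [-0.003  0.002 -1.   ]
```

View pics/w3c.png

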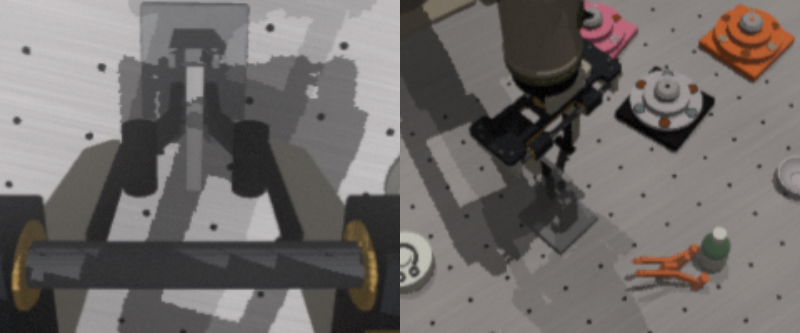

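Lifted: the wrist force reads −2 N in z and the rollers move with the gripper. I'll go up and across to beside the ring, already turned to its yaw, and re-measure it from there.

{"op": "apply_moves", "data": {
  "series": [
    {"jaw": -0.18,"linear": [-0.05,0,0],"roll": 0},
    {"jaw": -0.18,"linear": [-0.1,0,0],"roll": 0},
    {"jaw": -0.18,"linear": [-0.1,0.05,0.02],"roll": 0.2},
    {"jaw": -0.18,"linear": [-0.1,0.12,0.04],"roll": 0.5},
    {"jaw": -0.18,"linear": [-0.06,0.19,0.07],"roll": 0.755},
    {"jaw": -0.18,"linear": [-0.016,0.25,0.09],"roll": 0.755},
    {"jaw": -0.18,"linear": [-0.016,0.274,0.104],"roll": 0.755},
    {"jaw": -0.18,"linear": [-0.016,0.274,0.104],"roll": 0.755},
    {"jaw": -0.18,"linear": [-0.016,0.274,0.104],"roll": 0.755}
  ]
}}

```text
t: 9.32
tool_pos: [0.5414, -0.1831, 0.1699]
orientation: [-2.134, 0.173, 2.137]
force: [0.2, 1.2, 0.4]
opening: 0.0545
```

```bash
python3 - <<'E'
from h import *
import pickle
s=read_state();print(s['force'],s['t'],s['opening'],s['tool_pos'])
im,cam=snap('wrist','w4.png');pickle.dump(cam,open('w4.pkl','wb'))
q=proj(cam,[[.5064,-.2339,.035]])[0];u,v=q.round().astype(int);print(q)
a=im[v-40:v+40,u-50:u+50];o=cv2.resize(a,None,fx=5,fy=5,interpolation=cv2.INTER_CUBIC)
for i in range(0,100,10):
    cv2.putText(o,str(u-50+i),(i*5,8),0,.35,(0,0,255));o[::10,i*5]=(0,0,255)
    if i<80:cv2.putText(o,str(v-40+i),(0,i*5+8),0,.35,(0,0,255));o[i*5,::10]=(0,0,255)
b=im[180:320,230:410]
b=cv2.resize(b,(300,233))
H=np.zeros((400,800,3),np.uint8);H[:400,:500]=o;H[:233,500:]=b;cv2.imwrite('pics/w4c.png',H)
# automatic: bright centres of the eye holes + dark blobs
g=cv2.cvtColor(im,cv2.COLOR_BGR2GRAY)[v-40:v+40,u-50:u+50]
for th in(60,75,90,105):
    n,l,st,ce=cv2.connectedComponentsWithStats((g<th).astype(np.uint8));print(th,[(st[i].tolist(),ce[i].round(1).tolist()) for i in range(1,n) if st[i,4]>40])
E
```

```text
[0.16595105 1.2255285  0.35766031] 9.325 0.0545163167817455 [ 0.54138562 -0.18309315  0.16992208]
[361.02628089 210.32244715]
60 [([33, 28, 7, 22, 43], [35.0, 37.4]), ([48, 67, 7, 13, 54], [50.4, 74.6])]
75 [([37, 14, 11, 12, 75], [41.5, 19.3]), ([53, 14, 11, 11, 66], [58.5, 19.2]), ([32, 27, 36, 31, 287], [48.6, 44.3]), ([48, 66, 8, 14, 74], [50.4, 73.7])]
90 [([0, 12, 9, 9, 44], [3.3, 14.9]), ([37, 14, 11, 12, 92], [41.8, 19.4]), ([53, 14, 12, 12, 83], [58.2, 19.3]), ([0, 26, 16, 18, 97], [7.4, 34.6]), ([31, 27, 37, 31, 341], [49.0, 44.1]), ([0, 44, 24, 36, 283], [12.2, 59.5]), ([48, 65, 28, 15, 230], [58.2, 73.2])]
105 [([0, 0, 78, 80, 1419], [19.2, 32.6]), ([31, 13, 38, 45, 611], [49.1, 35.2]), ([48, 64, 30, 16, 378], [60.5, 72.7])]
```

```bash
python3 - <<'E'
from h import *
import pickle
c=pickle.load(open('w4.pkl','rb'))
e=unproj(c,[[353,189.4],[369.3,189.2]],.035)[:,:2];m=e.mean(0);d=e[0]-e[1]
print('eyes',e,m,np.linalg.norm(d),'yaw',np.arctan2(-d[0],d[1]))
b=unproj(c,[[311+31.5,210],[311+67.5,210]],.035);print('ring sides',b)
for f in('w3','w4','w2'):
    g=cv2.imread(f'pics/{f}.png',0);print(f,[int(g[230:262,a:a+14].mean()) for a in(277,343)], g[225:265,300:312].mean())
x=read_state();print(x['force'],x['wrist_torque'])
E
```

```text
eyes [[ 0.53455533 -0.22737414]
 [ 0.53161571 -0.24695778]] [ 0.53308552 -0.23716596] 0.019803043916093714 yaw -0.14899365065943082
ring sides [[ 0.51053921 -0.2112449   0.035     ]
 [ 0.50329902 -0.25541136  0.035     ]]
w3 [44, 37] 91.96458333333334
w4 [154, 172] 159.1
w2 [152, 122] 116.48958333333333
[ 0.18908433  0.27245576 -0.4368688 ] [ 0.06040842  0.0216818  -0.03169993]
```

View pics/w4c.png

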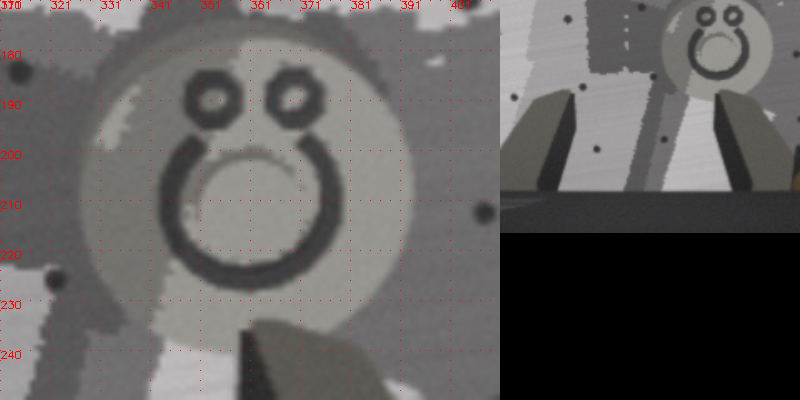

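The pliers slipped out of the fingers during that move, since the rollers are missing from the w4 view. I'll find where they are by comparing camera images.

```bash
python3 - <<'E'
from h import *
import pickle
im,cam=snap('top','top5.png');im2,cam2=snap('scene','scene5.png')
for f,c,new in(('top0',cam,im),('scene0',cam2,im2)):
    old=cv2.imread(f'pics/{f}.png')
    q=proj(c,[[.5645,-.0103,.12],[.5645,-.0103,0]]);print(f,q.round(1).tolist())
    d=cv2.absdiff(old,new).max(2);m=cv2.morphologyEx((d>45).astype(np.uint8),cv2.MORPH_OPEN,np.ones((2,2)))
    n,l,st,ce=cv2.connectedComponentsWithStats(m);print([(st[i].tolist()) for i in range(1,n) if st[i,4]>30])
    u,v=q.mean(0).round().astype(int)
    h=[cv2.resize(x[v-45:v+45,u-60:u+60],None,fx=3,fy=3,interpolation=cv2.INTER_CUBIC) for x in(old,new)]
    cv2.imwrite(f'pics/cmp_{f}.png',np.hstack(h))
a=np.hstack([cv2.imread('pics/cmp_top0.png')]);b=cv2.imread('pics/cmp_scene0.png');cv2.imwrite('pics/cmp.png',np.vstack([a,b]))
g=cv2.cvtColor(im,cv2.COLOR_BGR2GRAY);o=cv2.imread('pics/top0.png',0)
for G in(o,g):
    print('\n'.join(''.join(' .:-=+*#%@'[9-min(9,int(p)//20)] for p in r) for r in G[176:220,340:392]));print('---')
E
```

```text
top0 [[368.4, 192.7], [364.3, 197.4]]
[[324, 125, 39, 37, 501], [399, 131, 88, 214, 5143], [318, 139, 12, 9, 55], [437, 160, 118, 170, 4461], [467, 189, 8, 17, 34], [386, 307, 16, 31, 173], [488, 320, 152, 80, 6722], [328, 336, 56, 27, 984], [391, 347, 101, 53, 3234], [291, 361, 34, 39, 576], [333, 364, 41, 16, 349]]
scene0 [[292.1, 227.3], [294.4, 251.9]]
[[105, 0, 37, 62, 1030], [150, 0, 60, 122, 2646], [241, 18, 15, 28, 280], [110, 46, 42, 97, 1125], [209, 47, 39, 41, 1186], [219, 93, 33, 31, 827], [218, 126, 11, 7, 55], [206, 131, 35, 29, 498], [0, 146, 152, 128, 5230], [148, 157, 109, 152, 8447], [328, 261, 52, 31, 527], [366, 285, 20, 11, 122]]
-----------------=-------------------------=----=---
---=------==---=-==--==-==-=-=--=---===-======-=--==
-=---====--==---=-=-==-======--==========---=-=-=---
---==-==============-===============================
--=--==-=============-=+++==++=====++=========-=====
=--==-========-==--===-=++=+++****+++-======-===-=--
---=-=---=-=-=-=-=-=+++++******+****+--==-=-==-==-=-
---=--=---------====+#*++=*****+****=--------=-=----
=----=----======*
[... 3530 characters left out ...]
-------
+:----------*+=+++++%%@@%%%%*:-##%#++=++=%+=--------
------------*+++++==%%%%%%##%%%##%#+++++++:---------
------------*+++++++*%%######%%#*%#=+++++*:--------=
------------*+=+++++=****%##*###=**+++++**---------=
------------=*++=++=++==+***+%##+=++****==:--------=
-:-----------*+++=++++++==+=+*###***#++=:----:--:-==
--:--------:-*+++++++++=+++***#=++++=:::-:::---:--==
-------------*+=++==++*+***#++=:::::-------------===
-------------+++++****+++++=:::------------------===
--------------+*==++*=::::::---------------------===
--------------=+--:--------------------------------=
--------------------:----------------------:--:----=
---------------------------------------------:---===
---
```

The pliers dropped straight back into the notches (top view, shifted only about 1–2 px). The grip must have been too weak. I'll return above the stand and re-measure the rollers with image code.

```bash
python3 - <<'E'
from h import *
go([.562,-.0103,.20],.23)
E
```

```text
linear [-0.0504 -0.2896  0.0126] roll -0.7507 dist 0.1765 yaw now -0.163 tilt [-0.002  0.002 -1.   ]
```

{"op": "apply_moves", "data": {
  "series": [
    {"jaw": -1,"linear": [-0.05,0,0],"roll": 0},
    {"jaw": -1,"linear": [-0.0504,-0.29,0.0126],"roll": -0.75},
    {"jaw": -1,"linear": [-0.0504,-0.29,0.0126],"roll": -0.75},
    {"jaw": -1,"linear": [-0.0504,-0.29,0.0126],"roll": -0.75},
    {"jaw": -1,"linear": [-0.0504,-0.29,0.0126],"roll": -0.75},
    {"jaw": -1,"linear": [-0.0504,-0.29,0.0126],"roll": -0.75},
    {"jaw": -1,"linear": [-0.0504,-0.29,0.0126],"roll": -0.75}
  ]
}}

```text
t: 10.35
tool_pos: [0.5621, -0.011, 0.2001]
orientation: [2.099, 0.243, -2.103]
force: [-0.1, 0.2, 0.3]
opening: 0.0929
```

```bash
cat >> h.py <<'E'
def rollers(cam,im,box=(230,130,400,260),ths=(42,48,54),verbose=1):
    g=cv2.GaussianBlur(cv2.cvtColor(im,cv2.COLOR_BGR2GRAY),(3,3),0);x0,y0,x1,y1=box
    for th in ths:
        m=(g[y0:y1,x0:x1]<th).astype(np.uint8);m=cv2.morphologyEx(m,cv2.MORPH_OPEN,np.ones((7,7)))
        n,l,st,ce=cv2.connectedComponentsWithStats(m)
        print(th,[(st[i,0]+x0,st[i,1]+y0,st[i,2],st[i,3],st[i,4],(ce[i]+[x0,y0]).round(1).tolist()) for i in range(1,n) if st[i,4]>100])
E
python3 - <<'E'
from h import *
import pickle
print(read_state()['tool_pos'])
im=cv2.imread('pics/pl1.png');print('ref pl1: expect (287,185.7),(332.5,190.5)');rollers(None,im)
im,cam=snap('wrist','w6.png');pickle.dump(cam,open('w6.pkl','wb'));rollers(cam,im)
print(proj(cam,[[.5589,.0119,.12],[.5691,-.0328,.12]]))
E
```

```text
[ 0.56207001 -0.01100765  0.20012253]
ref pl1: expect (287,185.7),(332.5,190.5)
42 []
48 [(np.int32(388), np.int32(247), np.int32(12), np.int32(13), np.int32(134), [393.1, 253.5])]
54 [(np.int32(325), np.int32(177), np.int32(14), np.int32(28), np.int32(350), [331.7, 190.5]), (np.int32(388), np.int32(244), np.int32(12), np.int32(16), np.int32(166), [392.9, 252.2]), (np.int32(232), np.int32(248), np.int32(13), np.int32(12), np.int32(128), [238.8, 254.1])]
42 []
48 [(np.int32(331), np.int32(198), np.int32(13), np.int32(20), np.int32(229), [337.0, 207.1]), (np.int32(388), np.int32(247), np.int32(12), np.int32(13), np.int32(139), [393.1, 253.4])]
54 [(np.int32(328), np.int32(189), np.int32(16), np.int32(29), np.int32(404), [336.3, 202.5]), (np.int32(287), np.int32(197), np.int32(13), np.int32(21), np.int32(251), [292.7, 206.5]), (np.int32(388), np.int32(244), np.int32(12), np.int32(16), np.int32(168), [392.9, 252.2]), (np.int32(232), np.int32(250), np.int32(13), np.int32(10), np.int32(112), [238.6, 254.9])]
[[292.93421084 200.53007848]
 [337.86237254 200.78509997]]
```

```bash
python3 - <<'E'
from h import *
import pickle
c=pickle.load(open('w6.pkl','rb'));p=unproj(c,[[314.3,202.7]],.12)[0];print(p)
go([p[0]+.0004,p[1]+.0001,.101],.23)
E
```

```text
[ 0.56162392 -0.00985124  0.12      ]
linear [ 0.1651 -0.002  -0.0007] roll -0.0037 dist 0.0991 yaw now 0.2281 tilt [-0.002  0.002 -1.   ]
```

{"op": "apply_moves", "data": {
  "series": [
    {"jaw": -1,"linear": [0.08,-0.002,-0.001],"roll": 0},
    {"jaw": -1,"linear": [0.145,-0.002,-0.001],"roll": 0},
    {"jaw": -1,"linear": [0.165,-0.002,-0.001],"roll": 0},
    {"jaw": 0.4,"linear": [0.165,-0.002,-0.001],"roll": 0},
    {"jaw": 0.4,"linear": [0.165,-0.002,-0.001],"roll": 0},
    {"jaw": 0.4,"linear": [0.165,-0.002,-0.001],"roll": 0},
    {"jaw": 0.4,"linear": [0.165,-0.002,-0.001],"roll": 0},
    {"jaw": 0.4,"linear": [0.165,-0.002,-0.001],"roll": 0},
    {"jaw": 0.4,"linear": [0.165,-0.002,-0.001],"roll": 0}
  ],
  "force": 9
}}

```text
t: 11.52
tool_pos: [0.5633, -0.0072, 0.1042]
orientation: [2.104, 0.247, -2.101]
force: [-9.7, 14.1, 26.5]
opening: 0.0382
```

{"op": "apply_moves", "data": {
  "series": [
    {"jaw": -0.05,"linear": [0,0,0],"roll": 0},
    {"jaw": -0.05,"linear": [0,0,0],"roll": 0},
    {"jaw": -0.05,"linear": [0,0,0],"roll": 0}
  ],
  "force": 25
}}

```text
t: 11.9
tool_pos: [0.563, -0.0073, 0.1038]
orientation: [2.103, 0.247, -2.102]
force: [-0.1, -0.4, 0.6]
opening: 0.0489
```

```bash
python3 - <<'E'
from h import *
im,cam=snap('wrist','w7.png');rollers(cam,im,(240,200,390,285),(50,56))
s=read_state();print(s['force'],s['opening'],s['tool_pos'])
E
```

```text
50 [(np.int32(329), np.int32(221), np.int32(42), np.int32(64), np.int32(1184), [350.6, 249.0]), (np.int32(262), np.int32(223), np.int32(47), np.int32(62), np.int32(1173), [283.9, 249.1])]
56 [(np.int32(325), np.int32(210), np.int32(47), np.int32(75), np.int32(1409), [348.4, 245.7]), (np.int32(262), np.int32(214), np.int32(50), np.int32(71), np.int32(1408), [286.1, 246.3])]
[ 0.33330375 -0.07386951  0.31671879] 0.04880161871862233 [ 0.56305377 -0.00743741  0.10378697]
```

{"op": "apply_moves", "data": {
  "series": [
    {"jaw": -0.05,"linear": [-0.003,0,0],"roll": 0},
    {"jaw": -0.05,"linear": [-0.008,0,0],"roll": 0},
    {"jaw": -0.05,"linear": [-0.015,0,0],"roll": 0},
    {"jaw": -0.05,"linear": [-0.025,0,0],"roll": 0},
    {"jaw": -0.05,"linear": [-0.035,0,0],"roll": 0},
    {"jaw": -0.05,"linear": [-0.035,0,0],"roll": 0}
  ],
  "force": 25
}}

```text
t: 12.7
tool_pos: [0.5637, -0.0076, 0.1258]
orientation: [2.105, 0.247, -2.1]
force: [-0.2, -0.4, 0.8]
opening: 0.049
```

```bash
python3 - <<'E'
from h import *
im,cam=snap('wrist','w8.png');rollers(cam,im,(240,200,390,285),(50,56))
s=read_state();print(s['force'],s['opening'],s['tool_pos'])
E
```

```text
50 [(np.int32(338), np.int32(215), np.int32(33), np.int32(70), np.int32(1037), [352.1, 244.5]), (np.int32(276), np.int32(216), np.int32(22), np.int32(37), np.int32(642), [287.8, 234.9]), (np.int32(262), np.int32(259), np.int32(15), np.int32(26), np.int32(234), [269.6, 272.2])]
56 [(np.int32(325), np.int32(206), np.int32(47), np.int32(79), np.int32(1327), [348.4, 240.0]), (np.int32(262), np.int32(208), np.int32(50), np.int32(77), np.int32(1257), [286.3, 240.0])]
[ 0.65294824 -0.08912792 -0.32152974] 0.04869968059359001 [ 0.56335053 -0.00753701  0.12524947]
```

```bash
cat >> h.py <<'E'
def asc(im,x0,y0,x1,y1,w=110):
    g=cv2.cvtColor(im,cv2.COLOR_BGR2GRAY)[y0:y1,x0:x1]
    h=int((y1-y0)/(x1-x0)*w*.55);g=cv2.resize(g,(w,h),interpolation=cv2.INTER_AREA)
    lo,hi=25,180
    print('\n'.join('%3d '%(y0+(i+.5)*(y1-y0)/h)+''.join('@%#*+=-:. '[int(np.clip((p-lo)/(hi-lo),0,.999)*10)] for p in r) for i,r in enumerate(g.astype(float))))
E
python3 - <<'E'
from h import *
for f in ('w7','w8'): asc(cv2.imread(f'pics/{f}.png'),235,190,395,290); print()
E
```

```text
191                 .:-----:       .-----+*++*******######*++++***##########*--:::-----:    :================-:...
194                 -=======--------=---=*******+===+*#**+=:.....-**##*++++++--:::--::--::..=================+=::-
196                :-===============+++**********++*#****+=..    :+***#****++*++++++++++====================++++++
199             .. .-----=-========+************+===*****+-..    :+*****++++********+**+====================++++++
202            *#*=.-------========+****+******#+===*****+=..   .-+****+===*##*********+===================+++=:::
204            -++..-==============+*++==****#*#*+==**##%#+...  .=###**+===*##*********+===================++++=++
207                 :=============++******#*#*###*+=*#%%%#+..:-::+%%%##*==+*#**********===================++++++++
210                 :=============+****#**#*########%%%%%#+-+++==*%%%%%#####***********=================+++++=-==-
212                 --===========+++**+++**#########%%%%%#*======*#%%%%%####***********+================+++++:....
215                 .-==========++++*+=-+**#########%%%%%#*++++++
[... 6710 characters left out ...]
++++**++++
275 #*+++++++++++++++++*%%%@%%%#:...........:+****************+:..................::--==*%@@@@@@%**+++++**++++++++
277 %*++++++++++++++++*%@@@@@%%=............-****************+=.........................:*@@@@@@%#**++++++++++++*+
280 %*+++++++++++++++*#%%@%@@@#:...........:+****************=:..........................=%@@@@@@%**++++*+****+*++
283 %#+++++++++++++++*%@@@@@@%=............-+****************-...........................:*@@@@@@@#**++***+*+*+*++
285 ##*+++++++++++++*%%@@@@@%#:............+***************+=:........................... -%@@@@@@%#*++++++++*****
288 ##*++++++++++++*#%@@@@@@%=...........:-+**************+-............................  .+@@@@@@@%**+****+**+*+*
```

```bash
python3 - <<'E'
from h import *
import pickle
K,D,M=pickle.load(open('w6.pkl','rb'))
W=np.eye(4);W[:3,:3]=R.from_rotvec([2.099,.243,-2.103]).as_matrix();W[:3,3]=[.56207,-.01101,.20012]
T=np.linalg.inv(M@W)   # tool_from_camera
np.save('T.npy',T);np.save('K.npy',K);np.save('D.npy',D)
def cam(p,rv):
    W=np.eye(4);W[:3,:3]=R.from_rotvec(rv).as_matrix();W[:3,3]=p;return K,D,np.linalg.inv(W@T)
y=.23;X=np.array([np.cos(y),np.sin(y),0]);Y=np.array([-np.sin(y),np.cos(y),0]);Z=np.array([0,0,1.])
def pr(c,o,w,dz=0):
    for sg in(1,-1):
        P=[o+dz*Z+sg*(w/2-7)*Y*1e-3+a*14e-3*X+7e-3*(np.cos(t)*Y+np.sin(t)*Z) for a in(-1,1) for t in np.arange(0,3.2,.2)]
        q=proj(c,P);print(w,'bbox',q.min(0).round(1),q.max(0).round(1))
o=np.array([.562,-.0098,.12])
for nm,p,rv in (('w7',[.56305,-.00744,.10379],[2.103,.247,-2.102]),('w8',[.56335,-.00754,.12525],[2.105,.247,-2.1])):
    print(nm);c=cam(p,rv);pr(c,o,60);pr(c,o+.0025*Y,50,.002)
    Rt=R.from_rotvec(rv).as_matrix()
    for sg in(1,-1): print('pad',proj(c,[np.array(p)+Rt@np.array([-d,sg*.0245,w]) for d in(0,.019) for w in(-.0075,.0075)]).round(0).tolist())
E
```

```text
w7
60 bbox [273.3 225.8] [294.8 267.9]
60 bbox [340.4 225.9] [362.3 268.1]
50 bbox [276.6 226.9] [298.2 269.4]
50 bbox [329.9 227. ] [351.5 269.6]
pad [[348.0, 224.0], [348.0, 243.0], [351.0, 234.0], [351.0, 254.0]]
pad [[282.0, 224.0], [282.0, 243.0], [278.0, 234.0], [279.0, 254.0]]
w8
60 bbox [277.5 215.7] [296.8 253.7]
60 bbox [338.  215.8] [357.6 253.9]
50 bbox [280.5 216.6] [299.9 255. ]
50 bbox [328.5 216.7] [347.9 255.1]
pad [[348.0, 224.0], [348.0, 243.0], [351.0, 234.0], [351.0, 254.0]]
pad [[282.0, 224.0], [282.0, 243.0], [278.0, 234.0], [279.0, 254.0]]
```

```bash
python3 - <<'E'
from h import *
sc,_=snap('scene','s9.png');tp,_=snap('top','t9.png')
L=lambda f:cv2.imread(f'pics/{f}.png')
t=[L('w6')[150:270,250:383],L('w7')[190:310,250:383],L('w8')[190:310,250:383]]
s=[L('scene5')[205:265,260:327],sc[165:265,240:351],L('scene0')[205:265,260:327]]
f=lambda x:cv2.convertScaleAbs(cv2.resize(x,(266,240 if x.shape[0]>100 else 240),interpolation=cv2.INTER_CUBIC),alpha=1.5,beta=10)
cv2.imwrite('pics/c9.png',np.vstack([np.hstack([f(x) for x in t]),np.hstack([f(x) for x in s])]))
E
```

```text
(no output)
```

View pics/c9.png

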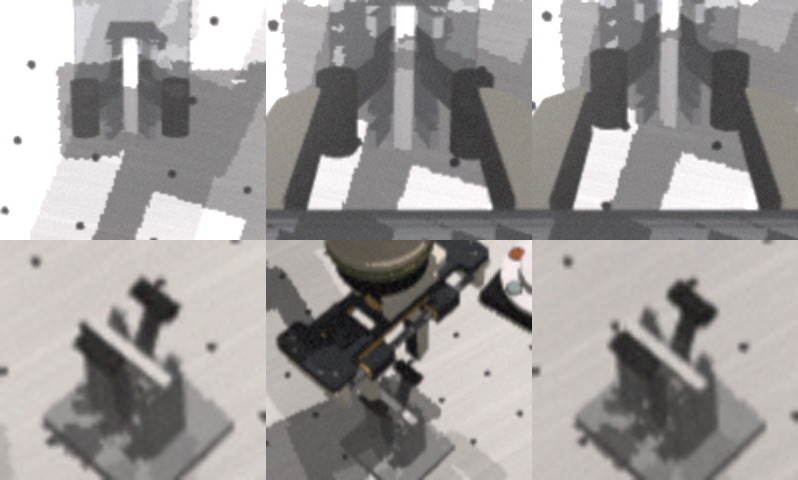

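w7 and w8 (top row, tiles 2 and 3) show the fingers' visible ends at (277,235) and (357,235). That is where points about 19 mm above the reported TCP should appear, so the pads have only been touching the tops of the rollers. I'll open, go down 19 mm lower and close again. From here I'll check with image code, because the views are used up.

```bash
python3 - <<'E'
from h import *
go([.5622,-.0105,.083],.23)
E
```

```text
linear [0.0694 0.0049 0.0025] roll -0.0024 dist 0.0418 yaw now 0.2287 tilt [ 0.     0.005 -1.   ]
```

{"op": "apply_moves", "data": {
  "series": [
    {"jaw": -1,"linear": [0,0,0],"roll": 0},
    {"jaw": -1,"linear": [0,0.005,0.0025],"roll": 0},
    {"jaw": -1,"linear": [0,0.005,0.0025],"roll": 0},
    {"jaw": -1,"linear": [0.02,0.005,0.0025],"roll": 0},
    {"jaw": -1,"linear": [0.04,0.005,0.0025],"roll": 0},
    {"jaw": -1,"linear": [0.06,0.005,0.0025],"roll": 0},
    {"jaw": -1,"linear": [0.07,0.005,0.0025],"roll": 0},
    {"jaw": -1,"linear": [0.07,0.005,0.0025],"roll": 0}
  ]
}}

```text
t: 13.85
tool_pos: [0.5616, -0.0104, 0.0818]
orientation: [2.102, 0.247, -2.103]
force: [-0.6, 0.6, 0.5]
opening: 0.0928
```

{"op": "apply_moves", "data": {
  "series": [
    {"jaw": 0.1,"linear": [0,0,0],"roll": 0},
    {"jaw": 0.1,"linear": [0,0,0],"roll": 0},
    {"jaw": 0.1,"linear": [0,0,0],"roll": 0},
    {"jaw": 0.1,"linear": [0,0,0],"roll": 0},
    {"jaw": 0.1,"linear": [0,0,0],"roll": 0}
  ],
  "force": 8
}}

```text
t: 14.48
tool_pos: [0.5618, -0.0105, 0.082]
orientation: [2.102, 0.247, -2.103]
force: [-0.4, -0.3, 1.3]
opening: 0.0592
```

```bash
python3 - <<'E'
from h import *
im,cam=snap('wrist','w10.png')
s=read_state();print(s['force'],s['opening'],s['tool_pos'])
asc(im,235,190,395,300,90)
E
```

```text
[0.57578628 0.60103351 1.27855825] 0.059537040497110165 [ 0.56179726 -0.01042899  0.08201718]
191             .::       .::----==---+****##########*########*+---------      .::..:-:.:::.:-
194          -------::.. .-:+************#####******##########*=-:::----:      .-============+
198          ---======-=--==*********++++*##*+=-----=*###*+***+--==---===--=---==============+
201          -----=========+*********+=+**#**=-..   :+***#******+++++++*+===================++
204      ==: :--------=====**********+++*****=:.    :+*****++*##***++++*+==================+++
207     .**+ --------=----=**********===***#*=-..   :*****===*##********+=================++++
211          .-============********#*===**####-..  .-##***===*#*********+================+++++
214          .============+*******##*===*#%%%#=..-=+*%%%#*===*#*********================++++++
217          --===========+*****#####**#%%%%##*+++++*%%%%%**##**********================++++++
220          .-==========++**###########%%%%##***+++*%%%%%####**********++=============+++++++
223          .-=========+++*############%%%%%%**++++*%%%
[... 1523 characters left out ...]
*****%@@@@@@@@@@@%*#@@@@@@@#+++++++
278 ++++++++*%%@@@@@#:-%@@@@@@@@@@@=-**********+++++++++*******#@@@@@@@@@@@@%**%@@@@@@%*++++++
282 +++++++*#%@@@@@%=.:+%@@@@@@@%#+-+**************+:...-=+++***#%%@@@@@@@@%***#@@@@@@@%*+++++
285 +++++++#%@@@@@@*:...:-=+++=-::-****************=........:::-=+**######******%@@@@@@@#*++++
288 ++++++*%@@@@@@%-..............=***************+:.............::--==+++******#%@@@@@@@#++++
291 ++++++#%@@@@@@+..............-+***************=......................-=++++++#@@@@@@@#*+++
295 #######%%%%%%%*++++++++++++++*################++++++++++++++++++++++++++++***#%@@%%%%%####
298 #############%%%%%%%%%%%%%%%%%%%%%%%%%%%%%%%%%%%%%%%%%%%%%%%%%%%%%%%%%%%%%%%%%%%%%%%%%%%%%
```

Contact now reads 59.4 mm, as it should for relaxed rollers. Next: squeeze to 57.5 mm and lift.

{"op": "apply_moves", "data": {
  "series": [
    {"jaw": -0.237,"linear": [0,0,0],"roll": 0},
    {"jaw": -0.237,"linear": [0,0,0],"roll": 0},
    {"jaw": -0.237,"linear": [0,0,0],"roll": 0},
    {"jaw": -0.237,"linear": [-0.01,0,0],"roll": 0},
    {"jaw": -0.237,"linear": [-0.03,0,0],"roll": 0},
    {"jaw": -0.237,"linear": [-0.06,0,0],"roll": 0},
    {"jaw": -0.237,"linear": [-0.1,0,0],"roll": 0},
    {"jaw": -0.237,"linear": [-0.14,0,0],"roll": 0},
    {"jaw": -0.237,"linear": [-0.17,0,0],"roll": 0},
    {"jaw": -0.237,"linear": [-0.19,0,0],"roll": 0},
    {"jaw": -0.237,"linear": [-0.2,0,0],"roll": 0},
    {"jaw": -0.237,"linear": [-0.2,0,0],"roll": 0}
  ],
  "force": 30
}}

```text
t: 16.02
tool_pos: [0.5619, -0.0111, 0.202]
orientation: [2.102, 0.247, -2.103]
force: [0.4, 0.5, -2.3]
opening: 0.0578
```

```bash
python3 - <<'E'
from h import *
im,cam=snap('wrist','w11.png')
s=read_state();print(s['force'],s['wrist_torque'],s['opening'],s['tool_pos'])
a=cv2.imread('pics/w10.png',0).astype(int);g=cv2.cvtColor(im,cv2.COLOR_BGR2GRAY)
print('roller patches', a[242:278,272:288].mean(),g[242:278,272:288].mean(),a[242:278,345:360].mean(),g[242:278,345:360].mean())
rollers(cam,im,(240,200,390,292),(50,58))
go([.541,-.184,.17],-.16); go([.5328,-.2376,.15],-.16)
E
```

```text
[ 0.71625829  0.13540579 -0.65202331] [-0.01498537 -0.00333314  0.07973502] 0.05833200564362005 [ 0.56160092 -0.01106961  0.20138395]
roller patches 37.375 43.02777777777778 31.37037037037037 37.23518518518519
50 [(np.int32(328), np.int32(232), np.int32(56), np.int32(60), np.int32(1656), [355.4, 259.7]), (np.int32(250), np.int32(236), np.int32(42), np.int32(56), np.int32(1361), [274.4, 263.8])]
58 [(np.int32(323), np.int32(215), np.int32(61), np.int32(77), np.int32(1942), [352.6, 256.2]), (np.int32(250), np.int32(224), np.int32(57), np.int32(68), np.int32(1756), [277.9, 258.9])]
linear [0.0508 0.2732 0.0988] roll 0.7424 dist 0.177 yaw now 0.2287 tilt [-0.002  0.006 -1.   ]
linear [0.0836 0.3573 0.1323] roll 0.7424 dist 0.2341 yaw now 0.2287 tilt [-0.002  0.006 -1.   ]
```

{"op": "apply_moves", "data": {
  "series": [
    {"jaw": -0.237,"linear": [0,0.02,0.007],"roll": 0.05},
    {"jaw": -0.237,"linear": [0,0.05,0.018],"roll": 0.15},
    {"jaw": -0.237,"linear": [0,0.09,0.033],"roll": 0.28},
    {"jaw": -0.237,"linear": [0,0.14,0.052],"roll": 0.42},
    {"jaw": -0.237,"linear": [0,0.19,0.07],"roll": 0.56},
    {"jaw": -0.237,"linear": [0.01,0.24,0.09],"roll": 0.68},
    {"jaw": -0.237,"linear": [0.03,0.29,0.108],"roll": 0.74},
    {"jaw": -0.237,"linear": [0.05,0.33,0.122],"roll": 0.74},
    {"jaw": -0.237,"linear": [0.07,0.35,0.13],"roll": 0.74},
    {"jaw": -0.237,"linear": [0.0836,0.357,0.1325],"roll": 0.74},
    {"jaw": -0.237,"linear": [0.0836,0.357,0.1325],"roll": 0.74},
    {"jaw": -0.237,"linear": [0.0836,0.357,0.1325],"roll": 0.74}
  ]
}}

```text
t: 17.58
tool_pos: [0.5331, -0.2368, 0.1505]
orientation: [-2.135, 0.163, 2.139]
force: [0.7, 0.4, -1.7]
opening: 0.0574
```

```bash
python3 - <<'E'
from h import *
import pickle
im,cam=snap('wrist','w12.png');pickle.dump(cam,open('w12.pkl','wb'))
s=read_state();print(s['t'],s['force'],s['opening'],s['tool_pos'])
go([.5325,-.2375,.099],-.158)
q=proj(cam,[[.5329,-.2376,.035],[.5064,-.2339,.035]]);print(q)
asc(im,235,150,395,300,100)
E
```

```text
17.625 [ 0.61058325 -0.63642192 -1.17811316] 0.05744440061441708 [ 0.53322811 -0.23683309  0.15073963]
linear [0.0862 0.0017 0.0009] roll 0.0003 dist 0.0517 yaw now -0.1578 tilt [-0.001  0.005 -1.   ]
[[317.10904199 193.84213748]
 [317.50050368 215.8794539 ]]
151        ...........                                                .   .................           ..
154       ..........                                          .  ..................    ..              .
157      ... ....                                   .   .  . ...     ...........                        
160     ......                                          .... ..     ............                        
163         .......                               ..    .......    ............                         
166    ............                                     ......     .......-=+==-:.                      
169    ...........                                ..    ......    ......:-++++====--:                   
172    ...............                            ............   :--:..-=++++========+*-                

[... 3814 characters left out ...]
@@@@%=....:===============:         -%@@@@@@@@@@@*. .#@@@@@@@#***++***
283 +++++++***%%@@@@@@*:..-*#%%%%%%%#+-.....-==============-           .-+##%%%%#*=.   =%@@@@@@@#*******
286 ++++++++*%@@@@@@@%-.....:-----::.......:+==============                 .....      .*@@@@@@@%****++*
289 +++++++*#%@@@@@@@+....................-+==============:                             :%@@@@@@@%******
292 ********#%@@@@@@#-....................=+=============:                               +@@@@@@@%******
295 %#%####%%%%%%%%%#********************################*+++++++++++++++++++************#%%%%%%%%%%%%%%
298 %%%%%%%%%%%%%%%%%%%%%%%%%%%%%%%%%%%%%%%%%%%%%%%%%%%%%%%%%%%%%%%%%%%%%%%%%%%%%%%%%%%%%%%%%%%%%%%%%%%%
```

```bash
python3 - <<'E'
from h import *
import pickle
im=cv2.imread('pics/w12.png');cam=pickle.load(open('w12.pkl','rb'))
g=cv2.cvtColor(im,cv2.COLOR_BGR2GRAY)[180:240,290:350]
for th in(85,95,105):
    n,l,st,ce=cv2.connectedComponentsWithStats((g[:22]<th).astype(np.uint8));print(th,[(st[i].tolist(),(ce[i]+[290,180]).round(1).tolist()) for i in range(1,n) if st[i,4]>30])
asc(im,295,182,345,242,100)
p=np.array([.5332,-.2368,.1507]);y=-.158;X=np.array([np.cos(y),np.sin(y),0]);Y=np.array([-np.sin(y),np.cos(y),0])
b=p+[0,0,-.060]+.0004*X
print('pins exp',proj(cam,[b+.0101*Y,b-.0101*Y,b+.0101*Y-[0,0,.0045],b-.0101*Y-[0,0,.0045]]).round(1).tolist())
print('disc edges',proj(cam,[b+.0101*Y+.0042*X,b+.0101*Y-.0042*X,b+.0143*Y,b+.0059*Y]).round(1).tolist())
E
```

```text
85 [([13, 8, 12, 13, 81], [308.1, 193.3]), ([30, 8, 13, 13, 96], [326.2, 194.0])]
95 [([0, 0, 12, 10, 47], [293.5, 182.5]), ([42, 0, 18, 19, 103], [342.8, 185.5]), ([13, 8, 30, 14, 229], [318.0, 194.0])]
105 [([0, 0, 15, 12, 85], [294.6, 183.3]), ([38, 0, 22, 20, 155], [342.1, 185.9]), ([13, 8, 30, 14, 242], [317.9, 194.1])]
182 ++++++++++====================--............::----====--====------==============++++++++++++++++++++
183 ++++++++==========----::----::..............::----------------::::::----==========++++++++++++++++++
184 ++++++========--::::....::::..............----------==------::........::--==========++++++++++++++++
185 ++==++====--::::........................::--------======----..........----============++++++++++++++
186 ++====--::::............................::--==----==--==----........::------==========++++++++++++++
187 ====--::..............::::::::::..........::----======--==--::::::::----------==========++++++++++++
187 ==--::..............--==++++++==--::......::--============++==++++++======--====--======++==++++++++
188 ::................::==**########**
[... 5606 characters left out ...]
%%%%%%%%%%%%%%%%%%%%%%%%%
237 %%%%%%%%%%%%%%%%%%%%**..      ==++++++++++========++++====**%%%%%%%%%%%%%%%%%%%%%%%%%%%%%%%%%%%%@@@@
238 %%%%%%%%%%%%%%%%%%%%**..      ======================++====**%%%%%%%%%%%%%%%%%%%%%%%%%%%%%%%%%%%%@@@@
239 %%%%%%%%%%%%%%%%%%##++..      ======================++====##%%%%%%%%%%%%%%%%%%%%%%%%%%%%%%%%%%%%%%@@
240 %%%%%%%%%%%%%%%%%%##--        ====================++++====**##%%%%%%%%%%%%%%%%%%%%%%%%%%%%%%%%@@@@@@
241 %%%%%%%%%%%%%%%%##==          ======================++======**##%%%%%%%%%%%%%%%%%%%%%%%%%%%%%%%%@@@@
pins exp [[305.5, 208.4], [326.7, 208.4], [305.7, 206.9], [326.6, 207.0]]
disc edges [[305.4, 204.1], [305.5, 212.5], [301.1, 208.3], [309.9, 208.4]]
```

```bash
python3 - <<'E'
from h import *
import pickle
cam=pickle.load(open('w12.pkl','rb'))
e=unproj(cam,[[317.5,194.0]],.035)[0];p=unproj(cam,[[314.9,209.6]],.0907)[0];print(e,p,e-p)
s=read_state();go(s['tool_pos']+np.r_[(e-p)[:2],.112-s['tool_pos'][2]],-.155)
E
```

```text
[ 0.53264584 -0.23801343  0.035     ] [ 0.53256672 -0.23554344  0.0907    ] [ 7.91201607e-05 -2.46999411e-03 -5.57000000e-02]
linear [ 0.0645  0.0044 -0.0009] roll -0.0054 dist 0.0388 yaw now -0.1578 tilt [-0.001  0.005 -1.   ]
```

{"op": "apply_moves", "data": {
  "series": [
    {"jaw": -0.237,"linear": [0.02,0.0044,-0.0009],"roll": 0},
    {"jaw": -0.237,"linear": [0.04,0.0044,-0.0009],"roll": 0},
    {"jaw": -0.237,"linear": [0.058,0.0044,-0.0009],"roll": 0},
    {"jaw": -0.237,"linear": [0.0645,0.0044,-0.0009],"roll": 0},
    {"jaw": -0.237,"linear": [0.0645,0.0044,-0.0009],"roll": 0}
  ]
}}

```text
t: 18.25
tool_pos: [0.533, -0.2392, 0.1115]
orientation: [-2.134, 0.163, 2.139]
force: [0.8, 0.9, -2.0]
opening: 0.058
```

```bash
python3 - <<'E'
from h import *
import pickle
im,cam=snap('wrist','w13.png');pickle.dump(cam,open('w13.pkl','wb'))
s=read_state();print(s['t'],s['force'],s['opening'],s['tool_pos'])
print('exp eyes',proj(cam,[[.5342,-.2281,.035],[.5311,-.2479,.035]]))
asc(im,290,185,345,235,110)
E
```

```text
18.3 [ 0.67748642 -0.7423415  -1.61744649] 0.05783206236314306 [ 0.53333803 -0.23932513  0.11200824]
exp eyes [[305.20716238 204.26586311]
 [325.04164812 204.2712516 ]]
185 ==++++++++++++++++++++++++++++++++++++======================++====++++++++++++++++++++++++++++++++++++++++++++
186 ==++++++++++++++++++++++++++============================================++++++++++++++++++++++++++++++++++++++
187 ++++++++++++++++++++++======================================================++++++++++++++++++++++++++++++++++
188 ++++++++++++++++++==============================================================++++++++++++++++++++++++++++++
189 ++++++++++++++++==============================================================++==++++++++++++++++++++++++++++
190 ++++++++++++==============================--------====================================++++++++++++++++++++++++
190 ++++++++++==============================--....::------====================================++++++++++++++++++++
191 ++++++++==============--======------==----..::----====--------==--==========================++++++++++++++++++
192 ++++===
[... 4693 characters left out ...]
======--::
230 ======**##%%%%%%%%%%%%%%%%%%%%%%########********++++++++++++**######%%%%%%%%%%%%%%%%%%%%%%%%##**==========--..
230 ====++**%%%%%%%%%%%%%%%%%%%%%%%%########**********++++++++++**######%%%%%%%%%%%%%%%%%%%%%%%%%%**++====----::..
231 ====**##%%%%%%%%%%%%%%%%%%%%%%%%########**********++++++++++**######%%%%%%%%%%%%%%%%%%%%%%%%%%##**++==--::::..
232 ==**##%%%%%%%%%%%%%%%%%%%%%%%%%%%%######**********++++++++****####%%%%%%%%%%%%%%%%%%%%%%%%%%%%%%##**==----::..
233 ++##%%%%%%%%%%%%%%%%%%%%%%%%%%%%%%######********++++++++++****######%%%%%%%%%%%%%%%%%%%%%%%%%%%%%%##**--::....
234 ##%%%%%%%%%%%%%%%%%%%%%%%%%%%%%%##****************++++++++++**##**##%%%%%%%%%%%%%%%%%%%%%%%%%%%%%%%%##**--::::
```

```bash
python3 - <<'E'
from h import *
import pickle
cam=pickle.load(open('w13.pkl','rb'))
e=unproj(cam,[[315.0,204.2]],.035)[0];p=unproj(cam,[[314.4,211.2],[303.4,211.2],[325.3,211.2]],.052);print(e,p,np.linalg.norm(p[1]-p[2]));p=p[0]
s=read_state();d=e-p;print(d)
go(s['tool_pos']+np.r_[d[:2],.0985-s['tool_pos'][2]],-.155)
y=-.156;X=np.array([np.cos(y),np.sin(y),0]);Y=np.array([-np.sin(y),np.cos(y),0]);print('along X,Y',d@X,d@Y)
im2,c2=snap('scene','s13.png');q=proj(c2,[[.533,-.238,.035]])[0];print(q);u,v=q.astype(int);asc(im2,u-28,v-30,u+28,v+14,110)
E
```

```text
[ 0.53274076 -0.23788926  0.035     ] [[ 0.53108592 -0.23721348  0.052     ]
 [ 0.53270317 -0.22685061  0.052     ]
 [ 0.5294831  -0.24747695  0.052     ]] 0.02087617574972726
[ 0.00165484 -0.00067578 -0.017     ]
linear [ 0.0225  0.0008 -0.0029] roll -0.0054 dist 0.0136 yaw now -0.1578 tilt [-0.001  0.005 -1.   ]
along X,Y 0.001739744489020919 -0.0004104672230136019
[203.22669761 284.4280835 ]
254 ------------==++*#%%@@@@@@@@@@@@@@@%%######%@@@@@@@@@@@@@@@%%###########*=====================================
255 ------====**##%%@@@@@@@@@@@@@%%%%#####*****%%@@@@@@@@@@@@@@%%###########**+===================================
256 --==+***##%%@@@@@@@@%%%%%%%%##########*****##@@@@@@@@@@@@@@%%############*+===================================
257 +*##%%%%@@@@@@@@@%%#******####******#******##%@@@@@@@@@@@@@@@############**===================================
258 %%@@@@@@@@@@@@@%#*++==-==+***********##******%%@@@@@@@@@@@@@@%%###########*++=================================
259 @@@@@@@@@@@@@@%#+==----=++***********###*****%%@@@@@@@@@@@@@@@%###########*++=================================
260 @@@@@@@@
[... 4002 characters left out ...]
----------
292 ************************#############**##******************##****############%%%%%##+=====-------:----::------
293 *************************################******************##**##########%%#%%#####*+=-------:::--------------
294 ******##*******************#####################*********##############%%%%#####**++==---::::-::----------==--
295 ******##******#****###******#####%%%%##############################%%%%%#####*++===-----::::::--------======--
296 **##************************##*##%%%%%###################################**++==-------------------============
297 ****##************************###%%%%%%%%%%%%%%%%##%%%%####**######*****+=====--------------==============--==
```

{"op": "apply_moves", "data": {
  "series": [
    {"jaw": -0.237,"linear": [0,0.0007,-0.002],"roll": 0},
    {"jaw": -0.237,"linear": [0.01,0.0007,-0.002],"roll": 0},
    {"jaw": -0.237,"linear": [0.018,0.0007,-0.002],"roll": 0},
    {"jaw": -0.237,"linear": [0.022,0.0007,-0.002],"roll": 0},
    {"jaw": -0.237,"linear": [0.022,0.0007,-0.002],"roll": 0}
  ]
}}

```text
t: 18.98
tool_pos: [0.5344, -0.2399, 0.0987]
orientation: [-2.135, 0.163, 2.138]
force: [1.4, 0.9, -1.5]
opening: 0.0575
```

{"op": "apply_moves", "data": {
  "series": [
    {"jaw": -0.237,"linear": [0.002,0,0],"roll": 0},
    {"jaw": -0.237,"linear": [0.004,0,0],"roll": 0},
    {"jaw": -0.237,"linear": [0.004,0,0],"roll": 0}
  ]
}}

```text
t: 19.35
tool_pos: [0.5343, -0.2398, 0.0962]
orientation: [-2.135, 0.163, 2.139]
force: [-0.3, 0.1, -1.4]
opening: 0.0579
```

```bash
python3 - <<'E'
from h import *
import pickle
im,cam=snap('wrist','w14.png');pickle.dump(cam,open('w14.pkl','wb'))
s=read_state();print(s['t'],s['force'],s['wrist_torque'],s['opening'],s['tool_pos'])
print(proj(cam,[[.5328,-.2379,.035],[.5065,-.2338,.035]]))
asc(im,290,190,345,235,110)
E
```

```text
19.4 [ 0.51135758 -0.00710813 -1.88401134] [-0.087955    0.00831516  0.00072551] 0.05753336313771569 [ 0.5343832  -0.23983485  0.09630468]
[[314.39266437 210.23230919]
 [314.49968294 235.82546284]]
190 ++++++++++++++++++++++++++++++++++++==============++==========++====++++++++++++**++++++++++++++++++++++++++++
191 ++++++++++++++++++++++++++==============================================++++++++++++++++++++++++++++++++++++++
192 ++++++++++++++++++++======================================================++++++++++++++++++++++++++++++++++++
193 ++++++++++++++++++++================================================++============++++++++++++++++++++++++++++
194 ++++++++++++========================================================================++++++++++++++++++++++++++
195 ++++++++++============================================================================++++++++++++++++++++++++
195 ++++++======================================++++++++++++++++++==================++======++++++++++++++++++++++
196 ++++================----==================++++++++++++++++**++++========================++==+
[... 4032 characters left out ...]
==========
229 ====**##%%%%%%%%%%%%%%%%%%%%%%%%%%######****++****++++++++****####%%%%%%%%%%%%%%%%%%%%%%%%%%##++==============
230 ====##%%%%%%%%%%%%%%%%%%%%%%%%%%%%######****++******++++++++**####%%%%%%%%%%%%%%%%%%%%%%%%%%%%**++============
231 ==++##%%%%%%%%%%%%%%%%%%%%%%%%%%%%######********++**++**++++**####%%%%%%%%%%%%%%%%%%%%%%%%%%%%##**++==========
232 ==++##%%%%%%%%%%%%%%%%%%%%%%%%%%##%%####******++****++++++****##%%%%%%%%%%%%%%%%%%%%%%%%%%%%%%%%##**==========
233 ++##%%%%%%%%%%%%%%%%%%%%%%%%%%%%%%######******++++****++++++**####%%%%%%%%%%%%%%%%%%%%%%%%%%%%%%%%%%**++======
234 ##%%%%%%%%%%%%%%%%%%%%%%%%%%%%%%####****************++++******######%%%%%%%%%%%%%%%%%%%%%%%%%%%%%%%%%%##++====
```

{"op": "apply_moves", "data": {
  "series": [
    {"jaw": -0.237,"linear": [0.001,0.0005,0],"roll": 0},
    {"jaw": -0.237,"linear": [0.002,0.0005,0],"roll": 0},
    {"jaw": -0.237,"linear": [0.003,0.0005,0],"roll": 0},
    {"jaw": -0.237,"linear": [0.003,0.0005,0],"roll": 0}
  ]
}}

```text
t: 19.9
tool_pos: [0.5347, -0.2403, 0.0951]
orientation: [-2.136, 0.164, 2.138]
force: [-0.2, 0.4, 2.3]
opening: 0.058
```

{"op": "apply_moves", "data": {
  "series": [
    {"jaw": -0.237,"linear": [0.001,0,0],"roll": 0},
    {"jaw": -0.237,"linear": [0.002,0,0],"roll": 0},
    {"jaw": -0.237,"linear": [0.002,0,0],"roll": 0}
  ]
}}

```text
t: 20.27
tool_pos: [0.5354, -0.2405, 0.0948]
orientation: [-2.138, 0.164, 2.136]
force: [-0.7, 1.9, 6.6]
opening: 0.058
```

Shoulder contact came at TCP z ≈ 0.095, as predicted, so the pins are in the eyes. Now I'll squeeze in stages.

{"op": "apply_moves", "data": {
  "series": [
    {"jaw": -0.1,"linear": [-0.0005,0,0],"roll": 0},
    {"jaw": 0.0,"linear": [-0.0008,0,0],"roll": 0},
    {"jaw": 0.1,"linear": [-0.0008,0,0],"roll": 0},
    {"jaw": 0.1,"linear": [-0.0008,0,0],"roll": 0}
  ],
  "force": 30
}}

```text
t: 20.78
tool_pos: [0.5365, -0.2401, 0.0967]
orientation: [-2.141, 0.164, 2.134]
force: [0.0, 3.3, 10.0]
opening: 0.0429
```

```bash
python3 - <<'E'
from h import *
import pickle
im,cam=snap('wrist','w15.png');pickle.dump(cam,open('w15.pkl','wb'))
s=read_state();print(s['t'],s['force'],s['wrist_torque'],s['opening'],s['tool_pos'])
asc(im,280,190,350,240,110)
E
```

```text
20.825 [-0.88526192  3.47698525  9.87163631] [ 0.93055626 -0.03630698 -0.00957131] 0.042377866902053925 [ 0.53649832 -0.24013533  0.09670679]
190 ====================++++++++++++++++++++++++++++++++++++++++++++++++++++++++++++++++++++++++++++++++++++++++++
191 ==============+++++++++++======++++++++++++++++++++++++++++++++++++++++++++++++++++++++++++++++++++++++++++*++
192 +++===========+++++++++=-:....:-+++++++++++++======+=++========+++++++++++++++++++++++++*++++++++++++++++++*++
194 ++++++++=====++++++++++=-------=++++=====+====++=================++==+++++++++++++++++++*+++++++++++++++++++++
195 +++++++++===++++++++++++++++===========++=====+++++++==+++++++++===++++===++++++++++++++++++++++++++++++++++++
196 ++++++++++++++++++++++++++==++======+==++====+++++++++++++**+++++====++=++=+++++++++++++++++++++++++++++++++++
197 ++++++++++++++++++++++=++=====================++++++++++++++++++++======+++++===+==+++++++++++++++++++++*+++**
198 +++++++++++++++++++++=======================-==------::::::::--==============++==++++++=++++++++*+++++++++++++
199 +++++++++++++++++++===============
[... 3286 characters left out ...]
=====--::.
233 ========-. .-**#####****#%%%%%%%%%%%%%%%%%%%##********+**+++***##%%%%%%%%%%%%%%%%%%%%%%%%%#########***++===:::
234 +++==+++*++##%%%%%%%%%%%%%%%%%%%%%%%%%%%%%####*********+********##%%%%%%%%%%%%%%%@%%%%@@@@@%@@@@%%%%%%%%##*+==
235 *****#%%%%%%%%%%%%%%%@%%%%%%%%%%%%%%%%%%%#**+********+++++++++++**%%%%%%%%%%%%%%@@@@@@@@@@@@@@@@@@@@@@@@@@@%%%
237 *##%%%%%%%%%%@%%%%%%%@%%@%%@%%%@@@@%%%%%%#*+++*++++++++=======++**%%%%%%%%%%%%%@@@@@@@@@@@@@@@@@@@@@@@@@@@@@@@
238 *#%%%%%%@%%%%@%%%%%%%%%%@%%%%%%%%@@%%%%%%#*+=+*++==============+**%%%%%%%%%%%%%@@@@@@@@@@@@@@@@@@@@@@@@@@@@@@@
239 *#%%%%%%%%%%%%@@%%%@%%%@@@@@@%%%@@@@%%%%%#*+=++================+**%%%%%%%%%%%%%@@@@@@@@@@@@@@@@@@@@@@@@@@@@@@@
```

{"op": "apply_moves", "data": {
  "series": [
    {"jaw": 0.2,"linear": [0,0,0],"roll": 0},
    {"jaw": 0.3,"linear": [0,0,0],"roll": 0},
    {"jaw": 0.38,"linear": [0,0,0],"roll": 0},
    {"jaw": 0.44,"linear": [0,0,0],"roll": 0},
    {"jaw": 0.44,"linear": [0,0,0],"roll": 0}
  ],
  "force": 32
}}

```text
t: 21.45
tool_pos: [0.5367, -0.2398, 0.0969]
orientation: [-2.141, 0.163, 2.133]
force: [-0.4, 3.1, 5.7]
opening: 0.0267
```

```bash
python3 - <<'E'
from h import *
import pickle
im,cam=snap('wrist','w16.png');pickle.dump(cam,open('w16.pkl','wb'))
s=read_state();print(s['t'],s['force'],s['wrist_torque'],s['opening'],s['tool_pos'])
asc(im,270,190,360,240,110)
E
```

```text
21.5 [0.26178963 3.03495378 5.45317711] [0.67849786 0.10038309 0.02741979] 0.026986599613768307 [ 0.53669302 -0.23982776  0.09691406]
190 ++++==+++========+++++++++++++++++++++++++++++++++++++++++++++++++++++++++++++++*+++++**++++++**++++****++++==
192 +++++++++++++====+++++++++++++++==---::--=++++++++++++++++++++++++++++++++++**++++++++***++++*+****++**+++====
193 ++++++++++++++++++++++++++++++-::::::::-==++++++++++++++++++++++++++++++++++**++++************+++*****++======
195 +++++++++++++++++++++++++++++++=+++=====+++=+++++++++++++++++++++++++++++++++++***+**+***++++******+++++======
196 +++++++++++++++++++++++++++++++++++++++++++++++++**+********++++++++++++++++++++++++***++++**++++++**+++======
198 ++++++++++++++++++++++++++++++++++++++++========------------=======+++++++++++++++++***++***+*+***+**++=======
199 +++++++++++++++++++++++++++=++++++===========---..:----:--=++============+++++++++++++++++++****+++++=========
201 ++++++++++++++++++++++++++++++============---:-===+++++++++++=-:---===========+++++++++++*++*+****++==========
202 +++++++++++++++++++++++++++============-::
[... 2128 characters left out ...]
:::::=====
231 +++++========+*##**++-     -*#%%%%%%%%%%%%%%%%#*************#%%%%@@%%%%%%#*+**%%%%#+==========-::::::::::-====
233 *+++=========+*##***+=.     .-*#%%%%%%%%%%@%%%%###**********#%%@@@@@@@@@%#####%%%%#*+=========-::::::::::-====
234 ++++=========+*##***++++====- :+%%%@@@%@@@@@@@@@@@%%%#*****#%%@@@@@@@@@@@@@@@@@@@@%*+++++*+++=-::::::::::-===+
236 ++++=========++***++++**+++++=+#%%@@@@@@@@@@@@@@@@@@@@@%%%%@@@@@@@@@@@@@@@@@@@@@@@@%#*********++++==--:::-=+++
237 ++++======++++++*+++++****+**%%@@@@@@@@@@@@@@@@@@@@@@@@@@@@@@@@@@@@@@@@@@@@@@@@@@@@@%#************+*+++====+==
239 ++++++++++++++++*+++++++++**#%%@@@@@@@@@@@@@@@@@@@@@@@@@@@@@@@@@@@@@@@@@@@@@@@@@@@@@@%#****************+**++++
```

The eyes are spread to u ≈ 286 and 333. Lifting slowly.

{"op": "apply_moves", "data": {
  "series": [
    {"jaw": 0.44,"linear": [-0.003,0,0],"roll": 0},
    {"jaw": 0.44,"linear": [-0.006,0,0],"roll": 0},
    {"jaw": 0.44,"linear": [-0.012,0,0],"roll": 0},
    {"jaw": 0.44,"linear": [-0.02,0,0],"roll": 0},
    {"jaw": 0.44,"linear": [-0.03,0,0],"roll": 0},
    {"jaw": 0.44,"linear": [-0.04,0,0],"roll": 0},
    {"jaw": 0.44,"linear": [-0.05,0,0],"roll": 0},
    {"jaw": 0.44,"linear": [-0.05,0,0],"roll": 0}
  ]
}}

```text
t: 22.5
tool_pos: [0.5371, -0.2403, 0.1279]
orientation: [-2.143, 0.164, 2.132]
force: [0.3, -0.6, -1.6]
opening: 0.0268
```

```bash
python3 - <<'E'
from h import *
import pickle
im,cam=snap('wrist','w17.png');pickle.dump(cam,open('w17.pkl','wb'))
s=read_state();print(s['t'],s['force'],s['wrist_torque'],s['opening'],s['tool_pos'])
asc(im,260,190,370,270,110)
sc,c2=snap('scene','s17.png');q=proj(c2,[[.52,-.238,.065]])[0];u,v=q.astype(int);asc(sc,u-30,v-24,u+30,v+24,110)
E
```

```text
22.55 [-0.09628862  0.17441506 -2.62907015] [0.03148049 0.01424955 0.03203905] 0.026672104413641866 [ 0.53680363 -0.24011454  0.12732691]
190 ...........:+++++++++++++++++++++++++=========-=-------===========++++++++++++*+++++**++++====================
192 ............:++++++++++++++++++++++++====:      .:..:.:======-::::====++++++++++++*+++*+======================
194 ....:=+++-..:++++++++++++++++++++++==-:::       :-=====+++++==-:.:--======++++++++++++++======================
196 ....=####+...=++++++++++++++++++==-:::.:........:=++++++++++==-:.:::-========+++++****+=======================
198 ....-+*#*+:.-=+++++++++++++++==-:::.............:-:::.::::::-=-...::::-========+++++**++======================
200 ......::....-++++++++++++++++==-:::.............:=----++++=:=-:::::.:--=++=======+++++*+++====================
201 ............:+++++++++***####**+=-::.:...:......:+**+++++++++-::.:::-+*#####**+====+++**++====================
203 .............++++++++*##########*=:.:....:.....::+****++++++=::...:=#%%%%%%%%%#+====+++**+====================
205 .............:++++++*#############+:--
[... 8917 characters left out ...]
***++++*++
292 ##******###******************##******###########*****##************************#######%%######***##**+=---==--
293 ****####*******************###********############*********#******##**#***#**######%####****++===++===---:----
294 *********************************##****##############****#***#******##**############****=============-----::::
295 *****************#****##**##**************##%%%%#############################%%##***+===----========----::::--
296 ***************#************###**##*******######%%######################%%%%%###*+===-------=======----:::--::
297 *************#****##**********************#########%%%%%%##%%%%%####%%%##%%#####*==-------========---:::::::::
```

The ring is on the pins and lifted: the eyes at (287,207) and (333,207) move with the tool and the weight is up. Now I'll carry it towards the spindle, stopping short of it to measure.

```bash
python3 - <<'E'
from h import *
import pickle
cam=pickle.load(open('w17.pkl','rb'));s=read_state();p0=s['tool_pos']
e=unproj(cam,[[287,207.2],[333.5,207.2]],.0653);m=e.mean(0);d=e[0]-e[1];print(e,np.linalg.norm(d),'yaw',np.arctan2(-d[0],d[1]));print('mid-TCP',m-p0)
Rt=R.from_rotvec(s['orientation']).as_matrix();print('tool frame',Rt.T@(m-p0))
go([.517,.155,.19]);print(s['q'])
E
```

```text
[[ 0.54262285 -0.21279304  0.0653    ]
 [ 0.53574666 -0.25695725  0.0653    ]] 0.04469630061218547 yaw -0.15445575067568448
mid-TCP [ 0.00258637  0.00508188 -0.06163885]
tool frame [ 0.06167256 -0.00509146 -0.00156073]
linear [-0.1021 -0.6456  0.135 ] roll 0.0 dist 0.4004 yaw now -0.1572 tilt [ 0.004  0.005 -1.   ]
[-0.51195218  0.13672879  1.60674104  0.00627008  1.39699107  1.21501778]
```

{"op": "apply_moves", "data": {
  "series": [
    {"jaw": 0.47,"linear": [-0.02,0,0],"roll": 0},
    {"jaw": 0.47,"linear": [-0.05,-0.005,0],"roll": 0},
    {"jaw": 0.47,"linear": [-0.08,-0.02,0],"roll": 0},
    {"jaw": 0.47,"linear": [-0.1,-0.05,0.01],"roll": 0},
    {"jaw": 0.47,"linear": [-0.102,-0.09,0.02],"roll": 0},
    {"jaw": 0.47,"linear": [-0.102,-0.14,0.03],"roll": 0},
    {"jaw": 0.47,"linear": [-0.102,-0.2,0.042],"roll": 0},
    {"jaw": 0.47,"linear": [-0.102,-0.26,0.055],"roll": 0},
    {"jaw": 0.47,"linear": [-0.102,-0.32,0.067],"roll": 0},
    {"jaw": 0.47,"linear": [-0.102,-0.38,0.08],"roll": 0},
    {"jaw": 0.47,"linear": [-0.102,-0.44,0.092],"roll": 0},
    {"jaw": 0.47,"linear": [-0.102,-0.5,0.105],"roll": 0},
    {"jaw": 0.47,"linear": [-0.102,-0.55,0.115],"roll": 0},
    {"jaw": 0.47,"linear": [-0.102,-0.59,0.123],"roll": 0},
    {"jaw": 0.47,"linear": [-0.102,-0.62,0.13],"roll": 0},
    {"jaw": 0.47,"linear": [-0.102,-0.64,0.134],"roll": 0},
    {"jaw": 0.47,"linear": [-0.102,-0.645,0.135],"roll": 0},
    {"jaw": 0.47,"linear": [-0.102,-0.645,0.135],"roll": 0},
    {"jaw": 0.47,"linear": [-0.102,-0.645,0.135],"roll": 0}
  ],
  "force": 40
}}

```text
t: 24.98
tool_pos: [0.517, 0.1539, 0.1899]
orientation: [-2.14, 0.164, 2.133]
force: [-0.6, 0.2, -2.1]
opening: 0.0252
```

```bash
python3 - <<'E'
from h import *
import pickle
im,cam=snap('wrist','w18.png');pickle.dump(cam,open('w18.pkl','wb'))
s=read_state();print(s['t'],s['force'],s['wrist_torque'],s['opening'],s['tool_pos'],s['q'])
q=proj(cam,[[.4946,.240,.066],[.4946,.240,.048]]);print(q);u,v=q[0].astype(int)
asc(im,u-35,v-32,u+35,v+32,110);print();asc(im,262,190,352,235,100)
E
```

```text
25.025 [ 0.13903874  0.76317116 -1.07537245] [-0.01095831  0.00974147 -0.03862144] 0.02551872649899772 [0.51703339 0.15398634 0.18988907] [ 0.19155197 -0.03643612  1.66968049  0.0038378   1.50370658  1.92023606]
[[249.38887471 220.80314979]
 [252.72177851 215.91923483]]
188 ##**+=.                 .---::::...::::-===-   .::---===================--:..   .:+++============++-.    .::--
189 ##*+-                     .:--------==+=-.::::::::::::::::::::::---====++++==--..:==+++=======+++=-      .::::
190 #**:.                         .::=------::..                         ..:-===+++======+===++++++=.       ::----
192 *+=                              ......                                    ..-==+++++=--:::::.          ::----
193 +=.                                                                            .--=++++=-:.             ::----
194 =:                                                                                 -=++++==--:          ::----
195 :.                                                                                   .-=++++=-.         .:---:
196                     
[... 7631 characters left out ...]
*#######%%%%%%%%%%%%%**++*+++++++*#%%%%%%%%%%%%%%%%%%#*+=====++*++++++
225 ::-:-:.           .---*##**+=--+#####%%%%%%%%%%%%%%#*++*+++++++*#%%%%%%%%%%%%###%%%%#+=====+++**++*+
227 -::::              :::+****==---+*###%%%%#%%%%%%%%%#**+++++++++*#%%%%%%%%%%%#+-+#%%%#+======++******
229 -:                 .  =*#*+-.    .+####%%%%%%%%%%%%#******+++++*#%%%%%%%%%%#+:.=#%%%#*=======+++*+++
230 .                     =***+-       -*##%%%%%%%%%%%%#******+++++*#%%%%%%%%%#=. .*%%%%#+========+++===
232                       +***++:      :*%%#%%%%%%%%%%%#*******+++**#%%%%%%%%#+:  :#%%%%#*==============
234                       =*##*++::::--+*#%%%%%%%%%%%@@%%%%%%#######%@@@@@@@@@%%%%%@@%%%*+++++++========
```

```bash
python3 - <<'E'
from h import *
import pickle
cam=pickle.load(open('w18.pkl','rb'));p0=np.array([.51703,.15399,.18989])
sp=unproj(cam,[[248.9,222.7]],.066)[0]
e=unproj(cam,[[286.6,207.3],[333.9,207.3]],.1265);m=e.mean(0);d=e[0]-e[1];yaw=np.arctan2(-d[0],d[1]);print('spindle',sp,'eyes',np.linalg.norm(d),yaw,m-p0)
y=-.1565;X=np.array([np.cos(y),np.sin(y),0])
t=sp+.021*X;D=t-m;tgt=p0+D;tgt[2]=.150;print('tgt',tgt);go(tgt)
E
```

```text
spindle [0.49228904 0.24114737 0.066     ] eyes 0.04562045464633658 -0.15529167583850584 [ 0.00165287  0.00543901 -0.06339   ]
tgt [0.51137952 0.23243525 0.15      ]
linear [ 0.0671 -0.1273  0.0301] roll 0.0 dist 0.0882 yaw now -0.1581 tilt [ 0.004  0.005 -1.   ]
```

{"op": "apply_moves", "data": {
  "series": [
    {"jaw": 0.47,"linear": [0,-0.02,0.005],"roll": 0},
    {"jaw": 0.47,"linear": [0,-0.05,0.012],"roll": 0},
    {"jaw": 0.47,"linear": [0.02,-0.09,0.021],"roll": 0},
    {"jaw": 0.47,"linear": [0.04,-0.115,0.027],"roll": 0},
    {"jaw": 0.47,"linear": [0.06,-0.125,0.03],"roll": 0},
    {"jaw": 0.47,"linear": [0.067,-0.1273,0.03],"roll": 0},
    {"jaw": 0.47,"linear": [0.067,-0.1273,0.03],"roll": 0},
    {"jaw": 0.47,"linear": [0.067,-0.1273,0.03],"roll": 0}
  ]
}}

```text
t: 26.02
tool_pos: [0.512, 0.232, 0.1506]
orientation: [-2.141, 0.165, 2.132]
force: [0.5, 1.1, -1.6]
opening: 0.0255
```

```bash
python3 - <<'E'
from h import *
import pickle
im,cam=snap('wrist','w19.png');pickle.dump(cam,open('w19.pkl','wb'))
s=read_state();print(s['t'],s['force'],s['wrist_torque'],s['opening'],s['tool_pos'])
sp=np.array([.4923,.2411,.066]);th=np.linspace(0,2*np.pi,8,endpoint=False)
print('nose top r15.5',proj(cam,[sp+[.0155*np.cos(a),.0155*np.sin(a),0] for a in th]).round(1).tolist())
print('land top r20',proj(cam,[sp+[.02*np.cos(a),.02*np.sin(a),-.006] for a in th]).round(1).tolist())
asc(im,262,185,358,242,118)
cv2.imwrite('pics/x19.png',im)
sc,c2=snap('scene','s19.png');q=proj(c2,[sp])[0];print(q);u,v=q.astype(int);asc(sc,u-32,v-30,u+32,v+20,110)
E
```

```text
26.075 [-0.1055028  -0.71624769 -2.17488536] [-0.01310329 -0.03969905 -0.00376377] 0.025032530308280045 [0.5120105  0.23203092 0.15072322]
nose top r15.5 [[308.3, 207.0], [298.7, 212.7], [296.3, 223.0], [302.3, 231.8], [313.0, 234.2], [322.5, 228.9], [325.1, 218.7], [319.3, 209.6]]
land top r20 [[307.8, 201.4], [295.6, 208.5], [292.6, 221.6], [300.2, 232.8], [313.8, 235.8], [325.7, 229.1], [329.1, 216.2], [321.8, 204.6]]
185 ######*-. :::--:----------------=+++++++++++++==-:::::::----:---==++++++++====+++++++****++++++++++++++++++++++++*##*+
187 #####*=   :--------------------==+++++++++++====--:::--:---------===++++==-----==+++++++++++++++++++++++++++++++++*##*
188 ####*=    ::----:---------:---==++++++=======---::::::-----------=++++++==-----=+++++++++++++++++++++++++++++++++++*##
190 ###*+.     :----------:::----===+++++======-::::::::::-----------==+++=++==-----==++++++++++++++++++++++++++++++++++*#
191 ##*+.      ::-------:------==++++=======:       :::::  ..:-------==+++++++=------=++++++++++++++++++++++++++++++++++*#
193 #*+:       :--------------=++===-========-:.   .::::.   
[... 8731 characters left out ...]
@@@##==---
185 ####%%%@@@@@@@@@@@@@@%%%**++++++*###%%%%%%%%######********######*********###%%%##*******+=-+*@@@@@@@@%#++-----
186 %%%%@@@@@@@@@@@@@@@@@%%%##**+++**%%###%%%%%%%%#########*****################%##**+++***+=--*#@@@@@@@#*+=------
187 %%%@@@@@@@@@@@@@@@@@@@@%%%%#####%%%####%%%%##%##%%######################**+*#**++++++++++==#%@@@@@%#*++==-----
188 %%%@@@@@@@@@@@@@@@@@@@@@%%%%%%%%%%##############%%##################**++====***+++++++**+*#@@@@@@@**###**-----
189 %%%@@@@@@@@@@@@@@@@@@@@@%%%%%####################%%%%%%%%#######%##+=-------=+*****+**###%@@@@@@##++****+-----
190 %%%%@@@@@@@@@@@@@@@@@@@@@@%%%#####################%%%%%%%%%%####*++--::-------=******#*#%@@@@@%#+===----------
```

```bash
python3 - <<'E'
from h import *
from scipy.optimize import least_squares
K,D,T=np.load('K.npy'),np.load('D.npy'),np.load('T.npy')
def cam(p,rv):
    W=np.eye(4);W[:3,:3]=R.from_rotvec(rv).as_matrix();W[:3,3]=p;return K,D,np.linalg.inv(W@T)
V={'w2':([.5648,-.0102,.2216],[2.1,.244,-2.1]),'w6':([.56207,-.01101,.20012],[2.099,.243,-2.103]),
'w11':([.5616,-.0111,.2014],[2.102,.247,-2.103]),'w18':([.51703,.15399,.18989],[-2.14,.164,2.133]),'pl1':([.5516,-.0205,.2005],[2.042,.341,-2.044])}
obs=[]
for f,(p,rv) in V.items():
    c=cam(p,rv);q=proj(c,[[.4923,.2411,.066]])[0]
    g=cv2.imread(f'pics/{f}.png',0);k=4;u,v=q.round().astype(int)
    if u<10: print(f,q,'out');continue
    s=8;a=cv2.resize(g[v-s:v+s+1,u-s:u+s+1].astype(np.float32),None,fx=k,fy=k,interpolation=cv2.INTER_CUBIC)
    a=cv2.GaussianBlur(a,(0,0),3.);y,x=np.unravel_index(a.argmin(),a.shape)
    # weighted centroid about min
    yy,xx=np.mgrid[:a.shape[0],:a.shape[1]];w=np.clip((a.min()+ (np.median(a)-a.min())*.5)-a,0,None)*(np.hypot(xx-x,yy-y)<14)
    o=np.array([u-s+((w*xx).sum()/w.sum()+.5)/k-.5,v-s+((w*yy).sum()/w.sum()+.5)/k-.5])
    print(f,q.round(1),o.round(1),a.min(),np.median(a));obs.append((f,c,o))
def fit(ob):
    r=least_squares(lambda x:np.concatenate([proj(c,[x])[0]-o for _,c,o in ob]),[.492,.241,.066]);print([f for f,_,_ in ob],r.x.round(4),r.fun.round(2))
fit(obs)
import pickle
ct=pickle.load(open('top.pkl','rb'));cs=pickle.load(open('scene.pkl','rb'))
# stereo top+scene on ring-centre check: same correction idea
E
```

```text
w2 [118.8 195.7] [117.8 194.8] 63.652344 179.99545
w6 [106.9 198.1] [106.4 197.9] 59.66653 173.21866
w11 [108.4 197.4] [108.3 197.3] 65.63014 185.36826
w18 [248.7 222.5] [248.5 222.5] 66.13393 193.80127
pl1 [ 96.  166.9] [ 95.6 166.5] 58.236935 174.39984
['w2', 'w6', 'w11', 'w18', 'pl1'] [0.493 0.241 0.067] [ 0.52  0.64 -0.02 -0.11 -0.37 -0.21 -0.16 -0.23 -0.03 -0.01]
```

```bash
python3 - <<'E'
from h import *
import pickle
cam=pickle.load(open('w19.pkl','rb'));s=read_state();p0=s['tool_pos']
sp=np.array([.4930,.2410,.067])
g=cv2.imread('pics/w19.png',0)[195:222,275:350]
n,l,st,ce=cv2.connectedComponentsWithStats((g<75).astype(np.uint8));print([(st[i]+[275,195,0,0,0]).tolist() for i in range(1,n) if st[i,4]>40])
y=-.157;X=np.array([np.cos(y),np.sin(y),0]);Y=np.array([-np.sin(y),np.cos(y),0])
for z in(.0870,.0882):
    e=unproj(cam,[[286.8,207.5],[333.6,207.5]],z);m=e.mean(0);print(z,'spindle rel to eye mid: X',(sp-m)@X,'Y',(sp-m)@Y)
    a=unproj(cam,[[284,229],[289.2,229],[329.5,229],[336.5,229]],z);print(' arm pts rel spindle Y',((a-sp)@Y).round(4),'X',((a-sp)@X).round(4))
D=sp+.021*X-m;t=p0+D;t[2]=.135;go(t)
E
```

```text
[[275, 201, 29, 21, 280], [320, 201, 22, 21, 279]]
0.087 spindle rel to eye mid: X -0.020708917641623487 Y 0.00019172106067494847
 arm pts rel spindle Y [ 0.0259  0.0207 -0.0191 -0.026 ] X [-0.0016 -0.0016 -0.0015 -0.0015]
0.0882 spindle rel to eye mid: X -0.021086232436777513 Y 0.00022630447636626255
 arm pts rel spindle Y [ 0.0257  0.0206 -0.0191 -0.0259] X [-0.0011 -0.0011 -0.0011 -0.001 ]
linear [ 0.0262 -0.0002  0.0003] roll 0.0 dist 0.0157 yaw now -0.1589 tilt [ 0.005  0.005 -1.   ]
```

Triangulating from five views puts the spindle top at (0.4930, 0.2410, 0.0670). The ring already sits correctly over it, with the axis 20.9 mm behind the eye line and 0.2 mm off sideways. I'll descend to just above the nose, then in small steps.

{"op": "apply_moves", "data": {
  "series": [
    {"jaw": 0.47,"linear": [0.01,-0.0002,0.0001],"roll": 0},
    {"jaw": 0.47,"linear": [0.018,-0.0002,0.0001],"roll": 0},
    {"jaw": 0.47,"linear": [0.0235,-0.0002,0.0001],"roll": 0},
    {"jaw": 0.47,"linear": [0.0235,-0.0002,0.0001],"roll": 0}
  ]
}}

```text
t: 26.62
tool_pos: [0.5116, 0.2322, 0.136]
orientation: [-2.14, 0.165, 2.133]
force: [0.1, 0.5, -2.5]
opening: 0.0253
```

{"op": "apply_moves", "data": {
  "series": [
    {"jaw": 0.47,"linear": [0.0015,0,0],"roll": 0},
    {"jaw": 0.47,"linear": [0.003,0,0],"roll": 0},
    {"jaw": 0.47,"linear": [0.003,0,0],"roll": 0}
  ]
}}

```text
t: 27.0
tool_pos: [0.5116, 0.2322, 0.1342]
orientation: [-2.14, 0.165, 2.133]
force: [-0.1, 1.0, -1.5]
opening: 0.0253
```

{"op": "apply_moves", "data": {
  "series": [
    {"jaw": 0.47,"linear": [0.0015,0,0],"roll": 0},
    {"jaw": 0.47,"linear": [0.003,0,0],"roll": 0},
    {"jaw": 0.47,"linear": [0.003,0,0],"roll": 0}
  ]
}}

```text
t: 27.38
tool_pos: [0.5116, 0.2322, 0.1323]
orientation: [-2.14, 0.165, 2.133]
force: [-0.1, -1.0, -2.2]
opening: 0.0253
```

```bash
python3 - <<'E'
from h import *
s=read_state();print(s['t'],s['force'],s['wrist_torque'],s['opening'],s['tool_pos'])
im,cam=snap('wrist','w20.png')
sp=np.array([.4930,.2410,.067]);go([*s['tool_pos'][:2],.115])
g=im[:,:,1]
asc(im,262,195,358,242,100)
E
```

```text
27.375 [-0.05421961 -0.99351615 -2.19596763] [ 0.00618737  0.0825347  -0.03046998] 0.025264661625625948 [0.51157211 0.23217029 0.13227427]
linear [0.0289 0.0002 0.0001] roll 0.0 dist 0.0173 yaw now -0.1588 tilt [ 0.004  0.005 -1.   ]
195    :::--------:::----==+++===:..-=+=-         :--+++++++++++++==----=+++++++++++++++++++++++++++++++
197    .-------:::------==+++++=====+++=-::::::::::---::::::::::=+==----=+++++++++++++++++++++++++++++++
199    .:---------------====+=+=--==++=---:--------=======++=. .-==-----=+++++++++++++++++++++++++++++++
201     .:-------------==-=+****======---------=+++++++++++++=-=++=------++**####*++++++++++++++++++++++
203     :-------------=+*#########*+=-------===+++++++++++++++++++===---+###%%%%%%###+++++++++++++++++++
204    .:-------------+**##########*=----===+++++++++++++++++++++++++=-=#%%%%%%%%%%%%#*+++++++++++++++++
206    .-------------=*#############*=-==++++++++++++++++++++++++++++++*#%%%#%%%%%%%%#*+++++++++++++++++
208 .:=**#****+=-----+*########%#####*++++++++++++++++++++++++++**++++*#%#%%%%%%%%%%%%#*+++++++++++***++
210 **+======+**+=---=*###
[... 1163 characters left out ...]
==+*###%%%%%%%%%%#***++++++++*#%%%%%%%%%%#+*#####*=-------------=+++++
232      .:-------------+*#*+++--==---+##%%%%%%%%%%%#****++++++*#%%%%%%%%%#+=+#####*=---------------=+++
233       .:------------=*#*++*+--==-::=*#%%%%%%@%%%%%%%#**++***%@@@@@%%@@@%#%%%###*====------------=+++
235      .:-------------=+**++++++++++++#%%%%@@@%@@@@@@@@@%@%%%@@@@@@@@@@@@@@@@@@%#+++++++++++=-------=+
237      .:-----------===++++++++++++*#%%%%%%%%@@%%@%@@@@@@@@@@@@@@@@@@@@@@@@@@@@@@%*+++++++++++++==-=+#
239      .-------===+++++++++++++++++*%%%%%%%%%%@@@@@@@@@@@@@@@@@@@@@@@@@@@@@@@@@@@%#*++++++++++++++++**
241       .:::--=++++++++++++++++++++#%%%%%%@@@@@%@@@@@@@@@@@@@@@@@@@@@@@@@@@@@@@@@%#*++++++++++++++++++
```

{"op": "apply_moves", "data": {
  "series": [
    {"jaw": 0.47,"linear": [0.0015,0,0],"roll": 0},
    {"jaw": 0.47,"linear": [0.003,0,0],"roll": 0},
    {"jaw": 0.47,"linear": [0.003,0,0],"roll": 0}
  ]
}}

```text
t: 27.8
tool_pos: [0.5115, 0.2322, 0.1304]
orientation: [-2.14, 0.165, 2.133]
force: [1.1, -0.3, -2.0]
opening: 0.0253
```

{"op": "apply_moves", "data": {
  "series": [
    {"jaw": 0.47,"linear": [0.0015,0,0],"roll": 0},
    {"jaw": 0.47,"linear": [0.003,0,0],"roll": 0},
    {"jaw": 0.47,"linear": [0.003,0,0],"roll": 0}
  ]
}}

```text
t: 28.18
tool_pos: [0.5115, 0.2321, 0.1285]
orientation: [-2.14, 0.165, 2.133]
force: [0.1, -0.2, -2.5]
opening: 0.0251
```

{"op": "apply_moves", "data": {
  "series": [
    {"jaw": 0.47,"linear": [0.0015,0,0],"roll": 0},
    {"jaw": 0.47,"linear": [0.0025,0,0],"roll": 0},
    {"jaw": 0.47,"linear": [0.0025,0,0],"roll": 0}
  ]
}}

```text
t: 28.55
tool_pos: [0.5114, 0.2321, 0.1268]
orientation: [-2.14, 0.165, 2.133]
force: [0.4, 0.3, -1.9]
opening: 0.0256
```

{"op": "apply_moves", "data": {
  "series": [
    {"jaw": 0.47,"linear": [0.0015,0,0],"roll": 0},
    {"jaw": 0.47,"linear": [0.003,0,0],"roll": 0},
    {"jaw": 0.47,"linear": [0.003,0,0],"roll": 0}
  ]
}}

```text
t: 28.92
tool_pos: [0.5113, 0.2321, 0.1249]
orientation: [-2.14, 0.165, 2.134]
force: [-0.5, -0.3, -2.2]
opening: 0.0258
```

{"op": "apply_moves", "data": {
  "series": [
    {"jaw": 0.47,"linear": [0.0015,0,0],"roll": 0},
    {"jaw": 0.47,"linear": [0.003,0,0],"roll": 0},
    {"jaw": 0.47,"linear": [0.003,0,0],"roll": 0}
  ]
}}

```text
t: 29.3
tool_pos: [0.5112, 0.2321, 0.123]
orientation: [-2.139, 0.165, 2.134]
force: [1.1, -0.2, -2.0]
opening: 0.0257
```

{"op": "apply_moves", "data": {
  "series": [
    {"jaw": 0.47,"linear": [0.0015,0,0],"roll": 0},
    {"jaw": 0.47,"linear": [0.0025,0,0],"roll": 0},
    {"jaw": 0.47,"linear": [0.0025,0,0],"roll": 0}
  ]
}}

```text
t: 29.68
tool_pos: [0.5112, 0.2321, 0.1214]
orientation: [-2.139, 0.165, 2.134]
force: [0.5, -0.4, -2.6]
opening: 0.0254
```

```bash
python3 - <<'E'
from h import *
import pickle
s=read_state();print(s['t'],s['force'],s['wrist_torque'],s['opening'],s['tool_pos'])
im,cam=snap('wrist','w21.png');pickle.dump(cam,open('w21.pkl','wb'))
asc(im,262,195,358,242,100)
E
```

```text
29.675 [ 0.47698807 -0.43905907 -2.64981894] [ 0.03782528 -0.02903454 -0.04632099] 0.025404732190863193 [0.51116801 0.2320641  0.12137484]
195 ---------------:::---==++++=::.::.  :====--=++===+++++++++++++++++++++++++++++++++++++++++++++++++++
197 --:-:--------::-----=++++==-      :-====: .====---::::::::::=+==-=++=+=+++++++++++++++++++++++++++++
199 --:------::--------=+++++==========+++===----:---:....----====-----=++++++++++++++++++++++++++++++++
201 ----:-------------==++++****+++++++===----------=++++++++++++=------=++**###****++++++++++++++++++++
203 :--:::------------=+*#########*++==----:---====+++++++++++++++-----=*##%%%%%%%%##*++++++++++++++++++
204 ::---:-----------=+*############+=------==++++++++++++++++++++=---=*#%%%%%#%%%%%##*+++++++++++++++++
206 ::--::----------==*##############+----==+++++++++++++++++++++++==-=+#%%%%%%%%%%%%#*+++++++++++++++++
208 ----------------=+*#####%%#######*+===++++++++++*++++++++++++++++=+##%%%%%%%%%%%%%#*++++++++++++++++
210 +++***+=---------=*#######%%##%##*+++++++++++++++++++++++++++++++++*###%%%%%%%%%%%#+++++++++++++++++
212 *+++++****+=
[... 1068 characters left out ...]
.:=*####%%%%%%%%%%***++++++++*#%%%%%%%%%#*=+#####*=------------=++++++
232  ::-----------------+###*+*+=:....-*##%%%%%%%%%%#***+++++++*#%%%%%%%%%*=+*%####*=-------------++++++
233  :------------------=###*+#*=-:::. :+#%%%%%%@@@@%%%%##*+++**%@@@@@@@@%%%%%%%###*=====---------=+++++
235  .------------------=+***++++++++=::+%%@@@@@@@@@@@@@@@@%%%%@@@@@@@@@@@@@@@@@@@#++++++++++==----=++++
237   .---------------===++++++++++++*#%@@@@@@@@@@@@@@@@@@@@@@@@@@@@@@@@@@@@@@@@@@@%*++++++++++++++===++
239   .:---------==++++++++++++++++++*%%@@@@@@@@@@@@@@@@@@@@@@@@@@@@@@@@@@@@@@@@@@@@#*++++++++++++++++++
241   :---------=++++++++++++++++++++#%@%%@@@@@@@@@@@@@@@@@@@@@@@@@@@@@@@@@@@@@@@@@@#*++++++++++++++++++
```

{"op": "apply_moves", "data": {
  "series": [
    {"jaw": 0.47,"linear": [0.0015,0,0],"roll": 0},
    {"jaw": 0.47,"linear": [0.003,0,0],"roll": 0},
    {"jaw": 0.47,"linear": [0.003,0,0],"roll": 0}
  ]
}}

```text
t: 30.1
tool_pos: [0.5111, 0.232, 0.1195]
orientation: [-2.139, 0.165, 2.134]
force: [0.1, -0.0, -1.3]
opening: 0.0257
```

{"op": "apply_moves", "data": {
  "series": [
    {"jaw": 0.47,"linear": [0.001,0,0],"roll": 0},
    {"jaw": 0.47,"linear": [0.002,0,0],"roll": 0},
    {"jaw": 0.47,"linear": [0.002,0,0],"roll": 0}
  ]
}}

```text
t: 30.48
tool_pos: [0.5111, 0.2321, 0.1182]
orientation: [-2.139, 0.165, 2.134]
force: [0.3, -0.4, -2.0]
opening: 0.0255
```

{"op": "apply_moves", "data": {
  "series": [
    {"jaw": 0.47,"linear": [0.001,0,0],"roll": 0},
    {"jaw": 0.47,"linear": [0.0015,0,0],"roll": 0},
    {"jaw": 0.47,"linear": [0.0015,0,0],"roll": 0}
  ]
}}

```text
t: 30.85
tool_pos: [0.5111, 0.232, 0.1173]
orientation: [-2.139, 0.166, 2.134]
force: [0.1, 0.9, -1.9]
opening: 0.0254
```

{"op": "apply_moves", "data": {
  "series": [
    {"jaw": 0.47,"linear": [0.001,0,0],"roll": 0},
    {"jaw": 0.47,"linear": [0.0018,0,0],"roll": 0},
    {"jaw": 0.47,"linear": [0.0018,0,0],"roll": 0}
  ]
}}

```text
t: 31.22
tool_pos: [0.5111, 0.2321, 0.1162]
orientation: [-2.139, 0.166, 2.134]
force: [-0.2, -0.2, -2.0]
opening: 0.0255
```

{"op": "apply_moves", "data": {
  "series": [
    {"jaw": 0.47,"linear": [0.001,0,0],"roll": 0},
    {"jaw": 0.47,"linear": [0.0015,0,0],"roll": 0},
    {"jaw": 0.47,"linear": [0.0015,0,0],"roll": 0}
  ]
}}

```text
t: 31.6
tool_pos: [0.5112, 0.2321, 0.1154]
orientation: [-2.139, 0.165, 2.134]
force: [0.6, 1.1, -1.8]
opening: 0.0254
```

{"op": "apply_moves", "data": {
  "series": [
    {"jaw": 0.47,"linear": [0.001,0,0],"roll": 0},
    {"jaw": 0.47,"linear": [0.0018,0,0],"roll": 0},
    {"jaw": 0.47,"linear": [0.0018,0,0],"roll": 0}
  ]
}}

```text
t: 31.98
tool_pos: [0.5116, 0.2323, 0.1148]
orientation: [-2.14, 0.165, 2.133]
force: [0.2, -0.0, 2.6]
opening: 0.0256
```

{"op": "apply_moves", "data": {
  "series": [
    {"jaw": 0.47,"linear": [0.001,0,0],"roll": 0},
    {"jaw": 0.47,"linear": [0.0018,0,0],"roll": 0},
    {"jaw": 0.47,"linear": [0.0018,0,0],"roll": 0}
  ]
}}

```text
t: 32.35
tool_pos: [0.5122, 0.2325, 0.1146]
orientation: [-2.141, 0.164, 2.131]
force: [-0.3, 0.8, 6.0]
opening: 0.025
```

```bash
python3 - <<'E'
from h import *
import pickle
im,cam=snap('wrist','w22.png');pickle.dump(cam,open('w22.pkl','wb'))
for k in range(1):
    s=read_state();print(s['t'],s['force'],s['wrist_torque'],s['opening'],s['tool_pos'])
asc(im,262,195,358,242,100)
E
```

```text
32.4 [0.62454645 0.21050346 6.21295504] [0.01838248 0.02858725 0.01968076] 0.025503287311427165 [0.51218767 0.23252358 0.11457048]
195 --::--:-------:-----::--=++++++++=+=========++=+++++++++++++++++++++++++++++++++++++++++++++++++++++
197 ------:::::------:::---=+++=:===========-::=++=++=-::::::::-=++++++=+++++++++++=++++++++++++++++++++
199 ----:--:-----::::::--=+++==---===-.     .:-=+++++======-=-..:=++++++++++++++++++++++++++++++++++++++
201 ---:------::::------=++++++++====+==========----=+++++++++=-===-=+++++++++***+++++++++++++++++++++++
203 :-----:::---------=++**######**++++++++=====-::--+++++++++++++----=+++**###%#####*++++++++++++++++++
204 --:-::---:---------+*###########*+++++==--------=+++++++++++++=----=+#%%%%%%%%%%##*+++++++++++++++++
206 ::::-:::---------=++*############*+===----==++==++++++++++++++=----=+#%%%%%%%%%%%##*++++++++++++++++
208 :::-------------==+*##############+=---====++++++++++++++++++++==--=*#%%##%%%%%%%%##*+++++++++++++++
210 --::-------------=+#########%#%###+---==+++++++++*++++++++++++++==-=###%%%%%%%%%%%%#*+++++++++++++++
212 ----==------------=*
[... 1060 characters left out ...]
.:=*####%%%%%%%%%%#*+++++++++*#%%%%%%%%%%#+==#####*+---==++==+***+=--=
232 :-------------------=*#*+++-  ...:-*##%%%%%%%%%%#****++++++*#%%%%%%%%%#+=-=*#####+=----==---=++*****
233 :-------------------=*#*++*=.::::. :+#%%%%@@%%%@%%#%##******#%@@@@@@@@%%##*#####*====-------=+++++++
235 ::-------------------+**+++++++++=::+%%%@@@@@@@%@@@@@@@%%%%@@@@@@@@@@@@@@@@@@%%#*++++++++==-=+++++++
237 :-----------------===++++++++++++*#%%%@%@@@@@%@%@@@@@@@@@@@@@@@@@@@@@@@@@@@@@@@%*+++++++++++++++++++
239 -------------==++++++++++++++++++*%%@@%@@@@@@@@@@@@@@@@@@@@@@@@@@@@@@@@@@@@@@@@%#*++++++++++++++++++
241 :-----------=++++++++++++++++++++#%@%@@@@@@@@@@@@@@@@@@@@@@@@@@@@@@@@@@@@@@@@@@@#*++++++++++++++++++
```

Hub contact felt at TCP z ≈ 0.1148 (the force rose by 8 N). Now I'll release gradually while easing the pins forward.

{"op": "apply_moves", "data": {
  "series": [
    {"jaw": 0.42,"linear": [-0.001,0,-0.0007],"roll": 0},
    {"jaw": 0.36,"linear": [-0.0015,0,-0.0015],"roll": 0},
    {"jaw": 0.3,"linear": [-0.0018,0,-0.0023],"roll": 0},
    {"jaw": 0.25,"linear": [-0.002,0,-0.003],"roll": 0},
    {"jaw": 0.25,"linear": [-0.002,0,-0.003],"roll": 0}
  ]
}}

```text
t: 33.02
tool_pos: [0.5137, 0.2322, 0.1154]
orientation: [-2.141, 0.164, 2.132]
force: [-0.3, 0.7, -1.5]
opening: 0.0356
```

```bash
python3 - <<'E'
from h import *
import pickle
im,cam=snap('wrist','w23.png');pickle.dump(cam,open('w23.pkl','wb'))
s=read_state();print(s['t'],s['force'],s['wrist_torque'],s['opening'],s['tool_pos'])
asc(im,262,195,358,242,100)
E
```

```text
33.075 [-1.33644779  0.23988494 -1.95736083] [-0.00230964  0.02787861 -0.00137899] 0.035959715195517265 [0.51376136 0.23223805 0.11545986]
195 +-::::--------:-------::-==+=-=++++++=====+++++++==+++++++++++++++++++++++++++++++++++++++++++++++++
197 --::-------::------::--==++++=--==========++++=+++=---------=++++++++++++++++++=+++++++++++++++++=++
199 -----:-:--------::::-===+++=-.     .-====+==++==++=-.       .=+=-===++++++++++++++++++++++++++++++++
201 --::-::-----:::-::--==++=----====+=++=++=++====--=++-----:. .-+==--+++++++++++++++++++++++++++++++++
203 :::-----:::--:-----=++=-::-=*######**++++===-----=+++++++=. .-====+*##%%####*+++++++++++++++++++++++
204 ----::::::--::----=+=--::-+*##########*++=---:---=+++++++=. .-=-=*#%%%%#%%%###*+++++++++++++++++++++
206 ---:::::----:------=-----+*####%#######*+=----===+++++++++-::-=-=*#%%##%%%%%%%#+++++++++++++++++++++
208 :::--------------==-:---++*#####%%######*++++++++++++++++++==++++######%%%%%%%##++++++++++++++++++++
210 :---------------=---::--=+*###%%%%%%####*+++++++++++++++++++++++*#####%%%%%%%%%#++++++++++++++++++++
212 -----------:
[... 1068 characters left out ...]
..:=*##%%%%%%%%%%%#*++++++++++*#%%%%%%%%%#*=*####*=----=+++=+**+-:::::
232 -------------------------+++-...:-=+#%%%%%%%%%%%%*++*+++++++*#%%%%%%%%%%%*+####*=------==---=*******
233 :----------------------==++=-:.:-+**#%%%%%%%%%%%#***+++++++**#%%%%%%%%%%%%%%@@%#++=-----==-==+++++++
235 :-:::-----------=++++++++++*###%%%%%%%%%%%%@%%%%%#*++++++++**#%%%%@@@@@@@@@@@@@@@@@%%#++++++++++++++
237 ::--------===++++++++++++*#%%%@%%%%%%@%%%@@@@@@%@%#*++=++++**#%%%@@@@@@@@@@@@@@@@@@@@@@%#*++++++++++
239 -----==++++++++++++++++++*%%%%%%%%%%%%%%%%@%@@%%%%#*+===+++++*#%%@@@@@@@@@@@@@@@@@@@@@@@%*++++++++++
241 :--=++++++++++++++++++++*%%%%%%%@@%%%%%%@@@@@%@@@%#*+=-=++++++*%%@@@@@@@@@@@@@@@@@@@@@@@%#++++++++++
```

{"op": "apply_moves", "data": {
  "series": [
    {"jaw": 0.18,"linear": [0,0,-0.0008],"roll": 0},
    {"jaw": 0.12,"linear": [0,0,-0.0016],"roll": 0},
    {"jaw": 0.06,"linear": [0,0,-0.0024],"roll": 0},
    {"jaw": 0.0,"linear": [0,0,-0.003],"roll": 0},
    {"jaw": 0.0,"linear": [0,0,-0.003],"roll": 0}
  ]
}}

```text
t: 33.7
tool_pos: [0.5156, 0.2321, 0.1155]
orientation: [-2.141, 0.164, 2.132]
force: [0.6, 0.7, -1.2]
opening: 0.0468
```

```bash
python3 - <<'E'
from h import *
import pickle
im,cam=snap('wrist','w24.png');pickle.dump(cam,open('w24.pkl','wb'))
s=read_state();print(s['t'],s['force'],s['wrist_torque'],s['opening'],s['tool_pos'])
asc(im,262,195,358,242,100)
E
```

```text
33.75 [ 0.33383561  1.98250839 -1.86423705] [ 0.48179342 -0.15728927 -0.04116346] 0.04689367329603977 [0.51563349 0.23208538 0.11552103]
195 #*=-:-:::::--::::::::---==++++++++++++++++++=++++==++++++++++++++++++++**######**+++++====++++++++++
197 *=-:::::::---:::--:---::---==+++++============+=====--------==+=-=++++++++++++++++=++=+++++++=++==++
199 =-:::----:::::----::::-==++++=: .::-==+++++======:.         .-====+++++++++++++=+++++++++++++++++=++
201 ------:::------::-:::-==+++=--::--+#######**++=-::.         .-=+*##****+++++++++++++++++++++++++++++
203 -::::-:----:::::--:--==++=--:::-+*###########*+--:.         .-*#########*+++++++++++++++++++++++++++
204 ::-----:::::::-:---==++=--::::-+*#############*=-:.         .-*#####%%%###++++++++++++++++++++++++++
206 -----::::::::::----++=--::.    -*########*####*=-:....      .=*####%%%%%%#*+++++++++++++++++++++++++
208 --::::::-:::-------=--::::    .+######%%#**###*===+++++++=:..=***#%%%%%%%%#+++++++++++++++++++++++++
210 :-:-:::--:::-----==-:::::     :+####%%%######**+=++++++++++++*####%%%%%%%#*+++++++++++++++++++++++++
212 :::--:---:----
[... 1066 characters left out ...]
++++*#%%%%%%%%%%%##*++++++++++*#%%%%%%%%%%%%%%#+-------=++++++-:::::::
232 ++*+****+=---------------:.=+=+++*#%%%%%%%%%%%%##**+++++++++*##%%%%%%%%%%%%%#*---------=+==+*+=-::::
233 ---------------------------+*****#%%%%%%%%%%%%#***++++++++++++*#%%%%%%%%%%%%%#*===++**+++=--+*##*++*
235 :-----===++++++++==+###%%%%%%%%%%%%%%%%%%%%%%%%%%#+++++++++++=+#%%%%%%%%%%%%%%%%%%@@@@@@@@%%%%#*++++
237 -===++++++++++++*#%%%%%%%%%%%%%%%%%%%%%%%%%%%%%%%*==+++++++++=+#%%%%%%%%%%%@%@@@@@@%@@@@@@@@@@@@%#*+
239 +++++++++++++++*%%%%%%%%%%%%%%%%%%%%%%%%%%%%%##%%*=====++++++==*#%%%%%%%%%@%@%@@@@@@@@@@@@@@@@@@@%#+
241 +++++++++++++++#%%%%%%%%%%%%%%%%%%%%%%%%%%%%#+==++=---==+++++=-=+#%%%%%%%%%@@@%@@@@@@@@@@@@@@@@@@%#*
```

{"op": "apply_moves", "data": {
  "series": [
    {"jaw": -0.06,"linear": [0.0003,0,-0.0008],"roll": 0},
    {"jaw": -0.12,"linear": [0.0006,0,-0.0014],"roll": 0},
    {"jaw": -0.18,"linear": [0.0008,0,-0.002],"roll": 0},
    {"jaw": -0.235,"linear": [0.0008,0,-0.0025],"roll": 0},
    {"jaw": -0.235,"linear": [0.0008,0,-0.0025],"roll": 0},
    {"jaw": -0.235,"linear": [0.0008,0,-0.0025],"roll": 0}
  ]
}}

```text
t: 34.5
tool_pos: [0.5171, 0.2318, 0.115]
orientation: [-2.141, 0.164, 2.132]
force: [0.1, -0.9, -2.3]
opening: 0.0579
```

```bash
python3 - <<'E'
from h import *
import pickle
im,cam=snap('wrist','w25.png');pickle.dump(cam,open('w25.pkl','wb'))
s=read_state();print(s['t'],s['force'],s['wrist_torque'],s['opening'],s['tool_pos'])
asc(im,262,195,358,242,100)
y=-.157;X=np.array([np.cos(y),np.sin(y),0]);Y=np.array([-np.sin(y),np.cos(y),0])
h=np.array([.493,.241,.053])+.0265*X
print('expected eyes if seated',proj(cam,[h+.01*Y,h-.01*Y]))
E
```

```text
34.55 [-0.35604406 -0.39079845 -1.77323706] [-0.03203092  0.01532745  0.01100883] 0.05768106609656011 [0.51706499 0.23180939 0.11502816]
195 ##+--:::::::::::::::-=+++=--=+***++++++++++++++++++++++++++++++++++++*##*++++++**#*++========+++=++*
197 #*--:::::::::--::::::-----==++++++++++====++=======+++++++++++++++++++++*#######*+++=====++++++=+=++
199 *-:::::----:::::------::::-=+++++==---==++**+++++==:.........:==++++++++++++++++++++++++++++++++++=+
201 -::::---::::::---::::--===+++==--::--=*#########+=-.         .=***+++++++++++++==++++++++++++++==+++
203 ----::::-:----::::::--=+++==-::::::=*############*-.         .+######*++++++++++++++++++++=+++=+++++
204 :::::----:-:::::-::-==++=-::::::::-+*##**+++*####*-.         .+########++++++++++++++++++=++++++++++
206 :::--:--:::::::::---=++--:::::::::-+*#**+**######*-.         :+#%%%#####*+++++++++++++++++++++++++++
208 :---:::::-:::--:--=+==-:::::::::::-+########%%###*+-.       .-*%%%%%%%##*+++++++++++++++++++++++++++
210 :::::::::::--::----=-:::::::::::::-+*####%%%%%%##**+--=+++++++##%%%%%%#*=-=+++++++++++++++++++++++++
212 :::::::::-----
[... 1149 characters left out ...]
***=----::::::--:  =*++*##%%%%%%%%%%%%####*++++++++++*#%%%%%%%%%%%%%%%#*=------===++=::..::.
233 +********=-----------------*#*##%%%%%%%%%%%%%#####*++++++++++*#%%%%%%%%%%%%%%%%%#*=----====+*+-:::::
235 ==++++++=-=**###%%%%%%%%####%%%%%%%%%%%%%%%%##++*#*+++++++++++==*#%%%%%%%%%%%%%%%%%#*+*#%%%%%@%%%%%%
237 ++++++*##%%%%%%%%%%%%%%%%%%%%%%%%%%%%%%%%%%%%##%%#++++++++++++==+#%%%%%%%%%%%%%%%%%%%@@@@@@@@@@@@@@@
239 ++++++#%%%%%%%%%%%%%%%%%%%%%%%%%%%%%%%%%%%%%%%%%%#+++=++++++++==+#%%%%%%%%%%%%%%%%%%%@@%@@@@@@@@@@@@
241 ++++++#%%%%%%%%%%%%%%%%%%%%%%%%%%%%%%%%%%%%%#**#%#+====+++++++===+#%%%%%%%%%%%%%%%%%%@@@@@@@@@@@@@@@
expected eyes if seated [[300.15748192 207.24178858]
 [321.01283355 207.26617994]]
```

{"op": "apply_moves", "data": {
  "series": [
    {"jaw": -0.235,"linear": [-0.003,0,0],"roll": 0},
    {"jaw": -0.235,"linear": [-0.006,0,0],"roll": 0},
    {"jaw": -0.235,"linear": [-0.01,0,0],"roll": 0},
    {"jaw": -0.235,"linear": [-0.02,0,0],"roll": 0},
    {"jaw": -0.235,"linear": [-0.035,0,0],"roll": 0},
    {"jaw": -0.235,"linear": [-0.06,0,0],"roll": 0},
    {"jaw": -0.235,"linear": [-0.085,0,0],"roll": 0},
    {"jaw": -0.235,"linear": [-0.1,0,0],"roll": 0},
    {"jaw": -0.235,"linear": [-0.1,0,0],"roll": 0}
  ]
}}

```text
t: 35.67
tool_pos: [0.5175, 0.2318, 0.1764]
orientation: [-2.142, 0.163, 2.129]
force: [0.2, -0.2, -1.3]
opening: 0.058
```

```bash
python3 - <<'E'
from h import *
import pickle
im,cam=snap('wrist','w26.png');pickle.dump(cam,open('w26.pkl','wb'))
s=read_state();print(s['t'],s['force'],s['wrist_torque'],s['opening'],s['tool_pos'])
y=-.157;X=np.array([np.cos(y),np.sin(y),0]);Y=np.array([-np.sin(y),np.cos(y),0])
h=np.array([.493,.241,.053]);print('ring centre, eyes exp',proj(cam,[h,h+.0265*X+.01*Y,h+.0265*X-.01*Y,h+.0228*Y,h-.0228*Y,h-.0228*X]).round(1).tolist())
asc(im,262,165,358,242,100)
E
```

```text
35.725 [-0.36395377  0.12370101 -1.5394254 ] [ 0.09710903 -0.00294498 -0.05350572] 0.0576658366481766 [0.51702241 0.23153504 0.17538373]
ring centre, eyes exp [[312.2, 213.6], [303.6, 192.2], [320.6, 192.2], [293.2, 213.6], [331.2, 213.6], [312.3, 231.3]]
165                          .:-+*####*+-.                           .:-=+**############*=:.            
167                        .-+*####*=:                                     .=+#########%#*=:            
169                     .-**###+-:--:.                                        .-+#########*-            
171                ..-=**###*=::==-----==-                               -++++++=+++*######*+:          
172  -++-.      .:-+*####*+:  -=:........-=-                           :+++======+*=::=*##%#*=:.        
174 :**#*=   ..:+*#####*+:   -=:..........--.                         -++=========++-  -+#%%##+:        
176  :++=:.:=+*#######*=:... =:............--     .:.         :--..::=++===========+*-   :+#%#*-..:=++++
178    .:+*#########*+---:::-+-............-=:.-----==------========+++=============*=     :+##*++++++++
179 
[... 3075 characters left out ...]
---+*####%##%#%%####*++++++++++*#%%%%%%%%%%%%%#*+----::-------=*%%#*+=
232                           ..  -+*###%%%#%%%%%#####*++++++++++*#%%%%%%%%%%%%%%%%*+----------=**+===--
234 ..::---:      ....::::..    -+###%%###%%%%%%###*++*++++++++++**##%%%%%%%%%%%%%%%%#+=----=++*******++
235 ++++++++=-=**###%%%%%%%%####%%###%%%##%%%#%%#+.   =++++++++++-. :*%%%%%%%%%%%%%%%%%####%%%%%%%@@@@%%
237 ++++++*##%%%%%%%%%%%%%%%%%%%%%%#%%%%%##%%####+.   =++++++++++:  .*%%%%%%%%%%%%%%%%%%%%@@@@%%%%@@@@%@
239 ++++++##%%%%%%%%%%%%%%%%%%%%%%%%###%%%%%%%###+.   =++++++++++:  =#%%%%%%%%%%%%%%%%%%%@@@@@@@@@@%@@@@
241 ++++++#%%%%%%%%%%%%%%%%%%%%%%%%%%%###%%%%###+:    ===++++++++:  =##%%%%%%%%%%%%%%%%%%%@@@@%@@@@@@@@@
```

The ring stayed on the hub. Its relaxed eyes are at (306,191.5) and (323,192.5), close to where a seated ring should show them. Next I'll hang the pliers back.

```bash
python3 - <<'E'
from h import *
go([.5618,-.0105,.205],.2287);print(read_state()['q'])
E
```

```text
linear [-0.0511  0.3862 -0.1377] roll -0.7402 dist 0.2479 yaw now -0.1589 tilt [ 0.005  0.005 -1.   ]
[0.3281324  0.04222798 1.61738134 0.00340151 1.47520591 2.05748486]
```

{"op": "apply_moves", "data": {
  "series": [
    {"jaw": -0.235,"linear": [-0.02,0,0],"roll": 0},
    {"jaw": -0.235,"linear": [-0.045,0.01,-0.004],"roll": -0.05},
    {"jaw": -0.235,"linear": [-0.051,0.035,-0.013],"roll": -0.15},
    {"jaw": -0.235,"linear": [-0.051,0.075,-0.027],"roll": -0.28},
    {"jaw": -0.235,"linear": [-0.051,0.125,-0.045],"roll": -0.42},
    {"jaw": -0.235,"linear": [-0.051,0.18,-0.065],"roll": -0.55},
    {"jaw": -0.235,"linear": [-0.051,0.24,-0.086],"roll": -0.66},
    {"jaw": -0.235,"linear": [-0.051,0.295,-0.105],"roll": -0.74},
    {"jaw": -0.235,"linear": [-0.051,0.34,-0.121],"roll": -0.74},
    {"jaw": -0.235,"linear": [-0.051,0.37,-0.132],"roll": -0.74},
    {"jaw": -0.235,"linear": [-0.051,0.384,-0.137],"roll": -0.74},
    {"jaw": -0.235,"linear": [-0.051,0.386,-0.138],"roll": -0.74},
    {"jaw": -0.235,"linear": [-0.051,0.386,-0.138],"roll": -0.74}
  ]
}}

```text
t: 37.35
tool_pos: [0.5619, -0.0096, 0.2049]
orientation: [2.108, 0.248, -2.096]
force: [0.3, -0.1, -1.9]
opening: 0.0581
```

```bash
python3 - <<'E'
from h import *
import pickle
im,cam=snap('wrist','w27.png');pickle.dump(cam,open('w27.pkl','wb'))
s=read_state();print(s['t'],s['force'],s['opening'],s['tool_pos'])
go([.5618,-.0105,.105],.2287)
y=.23;X=np.array([np.cos(y),np.sin(y),0]);Y=np.array([-np.sin(y),np.cos(y),0]);c=np.array([.5625,-.011,0])
print('posts tops exp',proj(cam,[c+sx*.023*X+[0,0,.099] for sx in(1,-1)]),'base corners',proj(cam,[c+sx*.045*X+sy*.04*Y+[0,0,.01] for sx in(1,-1) for sy in (1,-1)]).round(0).tolist())
asc(im,262,150,372,290,100)
E
```

```text
37.4 [ 1.12355595 -0.03123615 -1.80376091] 0.057685918253544584 [ 0.5619211  -0.00952549  0.2049144 ]
linear [0.1665 0.0023 0.0016] roll 0.0016 dist 0.0999 yaw now 0.2296 tilt [ 0.005  0.006 -1.   ]
posts tops exp [[317.23725002 175.98237878]
 [317.17483496 215.94169076]] base corners [[288.0, 148.0], [346.0, 148.0], [290.0, 210.0], [345.0, 210.0]]
151                        .:---::::::::---------------------------------------=-.                      
153                         ::::::::::::-----------------------------------------.                      
155                         :::::::::::----------------------------------------::                       
157                         :::::::::::--------------------------------------::--                       
159                         :::::::::::-------------------------------------:::--.       .::.           
161                         .:::::::::------=====================---:------::::::       .=##+.          
163                         .::::::::-------********************+=-::------::::--        .==:           
165           
[... 5900 characters left out ...]
-+***********++========:.................-%@@@@@@@@@@@@@@@@@@%#+=*@@@@
279 %%%#=.-#%@@@@@@@@@@@@@@@@@%=::+*************++++=::::..................-%@@@@@@@@@@@@@@@@@@%#+=*%@@@
281 @%%+:.-*%%@@@@@@@@@@@@@@@%#--:+***************+=:......................-*%@@@@@@@@@@@@@@@@%=..-+#@@@
283 @%#-...=*%@@@@@@@@@@@@@%#+-:=+****************+:........................:-+#%%@@@@@@@@@@%#=. :==*%@@
285 @%+:....:-+*##%%%%%#**+-:..-+***********+****+-...........................  .-+++****++=:. .:-==+#%@
287 @#-.........::---:::......:=****************++:.........................                   -=====*%@
289 %=:......................:-+***************+=::.........................                  .======+#@
```

{"op": "apply_moves", "data": {
  "series": [
    {"jaw": -0.235,"linear": [0.03,0.0023,0.0012],"roll": 0},
    {"jaw": -0.235,"linear": [0.075,0.0023,0.0012],"roll": 0},
    {"jaw": -0.235,"linear": [0.12,0.0023,0.0012],"roll": 0},
    {"jaw": -0.235,"linear": [0.15,0.0023,0.0012],"roll": 0},
    {"jaw": -0.235,"linear": [0.166,0.0023,0.0012],"roll": 0},
    {"jaw": -0.235,"linear": [0.166,0.0023,0.0012],"roll": 0}
  ]
}}

```text
t: 38.15
tool_pos: [0.5616, -0.0103, 0.1047]
orientation: [2.107, 0.248, -2.097]
force: [0.2, -0.7, -1.1]
opening: 0.0579
```

{"op": "apply_moves", "data": {
  "series": [
    {"jaw": -0.235,"linear": [0.008,0,0],"roll": 0},
    {"jaw": -0.235,"linear": [0.016,0,0],"roll": 0},
    {"jaw": -0.235,"linear": [0.022,0,0],"roll": 0},
    {"jaw": -0.235,"linear": [0.027,0,0],"roll": 0},
    {"jaw": -0.235,"linear": [0.027,0,0],"roll": 0}
  ]
}}

```text
t: 38.78
tool_pos: [0.5615, -0.0102, 0.0882]
orientation: [2.107, 0.248, -2.098]
force: [-0.2, -0.0, -1.3]
opening: 0.0577
```

{"op": "apply_moves", "data": {
  "series": [
    {"jaw": -0.235,"linear": [0.003,0,0],"roll": 0},
    {"jaw": -0.235,"linear": [0.005,0,0],"roll": 0},
    {"jaw": -0.235,"linear": [0.007,0,0],"roll": 0},
    {"jaw": -0.235,"linear": [0.007,0,0],"roll": 0}
  ]
}}

```text
t: 39.28
tool_pos: [0.5615, -0.0102, 0.0839]
orientation: [2.107, 0.248, -2.098]
force: [0.6, -0.4, -1.2]
opening: 0.0579
```

{"op": "apply_moves", "data": {
  "series": [
    {"jaw": -0.235,"linear": [0.0015,0,0],"roll": 0},
    {"jaw": -0.235,"linear": [0.003,0,0],"roll": 0},
    {"jaw": -0.235,"linear": [0.003,0,0],"roll": 0}
  ]
}}

```text
t: 39.65
tool_pos: [0.5615, -0.0102, 0.0821]
orientation: [2.107, 0.248, -2.098]
force: [0.1, -0.5, -1.0]
opening: 0.0579
```

{"op": "apply_moves", "data": {
  "series": [
    {"jaw": -0.235,"linear": [0.0015,0,0],"roll": 0},
    {"jaw": -0.235,"linear": [0.003,0,0],"roll": 0},
    {"jaw": -0.235,"linear": [0.003,0,0],"roll": 0}
  ]
}}

```text
t: 40.02
tool_pos: [0.5619, -0.0102, 0.0818]
orientation: [2.107, 0.248, -2.097]
force: [-6.2, 1.0, 9.8]
opening: 0.0577
```

{"op": "apply_moves", "data": {
  "series": [
    {"jaw": -0.235,"linear": [0.0015,0,0],"roll": 0},
    {"jaw": -0.235,"linear": [0.003,0,0],"roll": 0},
    {"jaw": -0.235,"linear": [0.003,0,0],"roll": 0}
  ]
}}

```text
t: 40.4
tool_pos: [0.5622, -0.0102, 0.0818]
orientation: [2.108, 0.248, -2.096]
force: [-6.2, 0.9, 12.7]
opening: 0.0577
```

```bash
python3 - <<'E'
from h import *
s=read_state();print(s['t'],s['force'],s['wrist_torque'],s['opening'],s['tool_pos'])
im,cam=snap('wrist','w28.png')
asc(im,252,180,382,292,100)
E
```

```text
40.4 [-6.20744055  0.92434266 12.72366117] [ 0.19481482  1.21948393 -0.00903432] 0.057729231867466264 [ 0.56218508 -0.01018756  0.08178737]
181                  :-----:------------=*#######*####*#########**==-:::::-----------:..........:--:....
183                  :------------------+*###*###########**####*****=---------------=:........... ......
185             .    .-----------------=*#***#**###*##############***==-------------=:...   .      .....
188                   -----------------+***##*######*############*##***+=-----------=:...          .....
190                   --:-------------=***##############*##############*+=----------=:                ..
193  ...:--.          ::-===--=++=---+*******##########################*=------------.        :---:::-==
195 .-------:.        ::-+*************##*#######***#################***=----:-------        :==========
197 ---==-===----------:+******************####**+++++++**######*******=::::::::-----.  .:...-==========
200 =-=================+************+=-=+**###*+-:.......-+**##*+==+++++===-++===-=++===================
202 ----=======
[... 3274 characters left out ...]
+:=****#******+=======+++***********+*#@@@@@@@@@@@@@@@@%*#%@@@@@@@@%#*
278 #%%@@@@@@@#=.*%@@@@@@@@@@@@@@@+-+***********+++++++++************++*%@@@@@@@@@@@@@@@@%**#@@@@@@@@@%#
281 %%%@@@@@@%+:.+%@@@@@@@@@@@@@@@*+*********************++++***********#@@@@@@@@@@@@@@@@#***%@@@@@@@@@%
283 %@@@@@@@@%-..:+%@@@@@@@@@@%%##*********************+=::::++**********##%%@@@@@@@@@@%#****#@@@@@@@@@@
286 @@@@@@@@%+.....:==+*****+=-:-+*********************+:.....:---===++++****####%####********%@@@@@@@@@
288 @@@@@@@@*:..................=*********************+-..............::-+********************#@@@@@@@@@
290 @@@@@@@%=..................:+*********************+:.................:----=+++*************#@@@@@@@@
```

Contact came at TCP z ≈ 0.082, the same height as when I picked the pliers up, so the bar is in the notches. Opening and withdrawing.

{"op": "apply_moves", "data": {
  "series": [
    {"jaw": -0.28,"linear": [0,0,0],"roll": 0},
    {"jaw": -0.32,"linear": [0,0,0],"roll": 0},
    {"jaw": -0.5,"linear": [0,0,0],"roll": 0},
    {"jaw": -0.8,"linear": [0,0,0],"roll": 0},
    {"jaw": -1,"linear": [0,0,0],"roll": 0},
    {"jaw": -1,"linear": [-0.02,0,0],"roll": 0},
    {"jaw": -1,"linear": [-0.06,0,0],"roll": 0},
    {"jaw": -1,"linear": [-0.12,0,0],"roll": 0},
    {"jaw": -1,"linear": [-0.18,0,0],"roll": 0},
    {"jaw": -1,"linear": [-0.2,0,0],"roll": 0},
    {"jaw": -1,"linear": [-0.2,0,0],"roll": 0}
  ]
}}

```text
t: 41.82
tool_pos: [0.5621, -0.0109, 0.2025]
orientation: [2.11, 0.248, -2.094]
force: [-0.0, 0.4, -0.5]
opening: 0.0928
```

```bash
python3 - <<'E'
from h import *
import pickle
im,cam=snap('wrist','w29.png');pickle.dump(cam,open('w29.pkl','wb'))
s=read_state();print(s['t'],s['force'],s['opening'],s['tool_pos'])
y=.23;X=np.array([np.cos(y),np.sin(y),0]);Y=np.array([-np.sin(y),np.cos(y),0]);Z=np.array([0,0,1.])
o=np.array([.5622,-.0105,.12])
for sg in(1,-1):
    P=[o+sg*.023*Y+a*14e-3*X+7e-3*(np.cos(t)*Y+np.sin(t)*Z) for a in(-1,1) for t in np.arange(0,3.2,.2)]
    q=proj(cam,P);print('roller exp bbox',q.min(0).round(1),q.max(0).round(1))
asc(im,262,150,372,232,100)
sp=np.array([.4930,.2410,.067]);h=sp-[0,0,.0135];q=proj(cam,[h])[0];u,v=q.round().astype(int);print('ring exp',q)
asc(im,u-28,v-28,u+28,v+28,100)
go([.5186,.17,.19],-.157)
E
```

```text
41.875 [ 0.48370636  0.30433799 -0.07546487] 0.09315702411422701 [ 0.56130938 -0.01084137  0.20104766]
roller exp bbox [285.8 189.1] [299.9 217.4]
roller exp bbox [330.6 189.2] [344.8 217.5]
151                       .-=------====================================---------::...                   
153                       .--------------====-======================---------===-:..                    
155                       .--:::::::-----=--=========================-------====-:..                    
157                       .--:::::::----=--=========================------======:...                    
159                       .--::::::::--===--==-====================-------======-::.     .:.            
161                       .--:::--:::---==========================--------======-:..   .-*#*-.          
163                       .:-::::-::--=====**################**+==------========:...    -+*+:           
165                       .:-:::::----====+*####################*+--===========+-::..                   
167                       .:-::-:---======*#####################***+=
[... 8607 characters left out ...]
-=---====-:.                                                  ..:-::..     
218                        ...::::::..                                                 .--===--         
219                                                                                 .:=+*****=-         
220                       ..::.                                                 :---==+++++****--       
221                     .:-++++-:.....                                       .::+++++++++++++****=-     
222                    .:=+####+=:-===:.                                     ---+++++++++++++++***+-.   
linear [ 0.0198 -0.3096  0.0008] roll 0.7387 dist 0.1861 yaw now 0.2298 tilt [ 0.005  0.006 -1.   ]
```

The pliers hang upright in the stand. One closer look at the ring before handing in.

{"op": "apply_moves", "data": {
  "series": [
    {"jaw": -1,"linear": [0,-0.05,0],"roll": 0.2},
    {"jaw": -1,"linear": [0,-0.12,0],"roll": 0.45},
    {"jaw": -1,"linear": [0,-0.2,0],"roll": 0.7},
    {"jaw": -1,"linear": [0,-0.27,0],"roll": 0.74},
    {"jaw": -1,"linear": [0,-0.31,0],"roll": 0.74},
    {"jaw": -1,"linear": [0,-0.31,0],"roll": 0.74},
    {"jaw": -1,"linear": [0,-0.31,0],"roll": 0.74}
  ]
}}

```text
t: 42.75
tool_pos: [0.5184, 0.1695, 0.2005]
orientation: [-2.139, 0.163, 2.135]
force: [-0.6, 0.3, 0.8]
opening: 0.0929
```

```bash
python3 - <<'E'
from h import *
import pickle
s=read_state();print(s['t'],s['force'],s['opening'],s['tool_pos'])
im,cam=snap('wrist','w30.png');pickle.dump(cam,open('w30.pkl','wb'))
sp=np.array([.4930,.2410,.067]);h=sp-[0,0,.013];q=proj(cam,[h,sp]);print(q);u,v=q[0].round().astype(int);print(u,v)
asc(im,u-36,v-32,u+36,v+30,110)
# triangulate eyes with w29: left hole & right hole
E
```

```text
42.75 [-0.63501085  0.26233981  0.75902512] 0.09293029478768196 [0.51843134 0.16953348 0.20051775]
[[265.00123188 215.09253496]
 [263.097941   218.5096277 ]]
265 215
183 #####*+-            :-=:::::..::::::::++-                                 .==================++*=---------=+**
184 ###**+.             .:=-::::::::::::-=+=:       ...:---------:::.....      :=+==============+**+=-----------=+
185 ##*+-.                .-----::::::-==+--:...:----====================:::..  :=+++=========++**+=-------------=
187 #*+.                    .:========+++=::----:::.           ...:---===+++==----=+++++++++++**+==---------------
188 *+-                          .:-:..---...                          ..-===+++++==+*******++==------------------
189 +:                              :::.       ::--:::::                     :-+++++++++++++=---------------------
190 .                              .        :==++++++++=               ::.......-=+++++++++++===------------------
191                                       :-=++=++==++**=:.         .:=++++++==:--==++++++++++==------------------
193           
[... 4329 characters left out ...]
========++++:             
238 ++++++++++++++++++**#####*-:::::::::::::.....                               :================++*-:            
239 +++++++++++++++++**###%###--::::::::::::::-=-:                              :================+++:.            
240 ++++++++++++++++*#########+=:::::::::::::--+:                               .-++=============++=.             
242 +++++++++++++++*##########==---::::::::::===:                                .=++============+=-              
243 ++++++++++++++*####%##%%#*:--+==--::::----:                                   :-++++======+++=-               
244 ++++++++++++**####%%#%%###::.=+***+==-:.                                        .==+=++++++=-.
```

```bash
python3 - <<'E'
from h import *
import pickle
from scipy.optimize import least_squares
a=pickle.load(open('w30.pkl','rb'));b=pickle.load(open('w29.pkl','rb'))
E=[]
for pa,pb in (((260.4,194.9),(116.0,174.5)),((276.8,195.4),(130.9,180.9))):
    r=least_squares(lambda x:np.r_[proj(a,[x])[0]-pa,proj(b,[x])[0]-pb],[.52,.24,.053]);E.append(r.x);print(r.x.round(4),r.fun.round(2))
d=E[0]-E[1];m=(E[0]+E[1])/2;y=np.arctan2(-d[0],d[1]);print('sep',np.hypot(*d[:2]),'yaw',y,'dz',d[2])
X=np.array([np.cos(y),np.sin(y)]);print('ring centre',m[:2]-.0265*X,'vs spindle',[.493,.241],'top z',m[2])
print('sep single-view',np.linalg.norm(np.diff(unproj(a,[[260.4,194.9],[276.8,195.4]],.053),axis=0)))
E
```

```text
[0.5207 0.2412 0.0541] [-0.11 -0.24  0.01  0.27]
[0.5173 0.2204 0.0558] [-0.12 -0.27  0.01  0.3 ]
sep 0.021028015824249926 yaw -0.16326942543321643 dz -0.0016741100995070549
ring centre [0.49289113 0.23511948] vs spindle [0.493, 0.241] top z 0.05496163564422314
sep single-view 0.02086781617087939
```

The ring sits below the land, around the groove:
- **Contracted:** the eyes are 20.9 mm apart.
- **Centred:** its right outer edge is within about 1 mm of where a centred ring should show it.

The pliers hang in the notches and the arm is clear, so I'm handing in.

```bash
python3 - <<'E'
from h import *
print(close_job()); s=read_state();print(s['t'],s['force'])
E
```

```text
the job is handed in; nothing more can be done
None
the job is handed in; nothing more can be done
```

The ring is on the filter wheel's spindle, contracted in the groove by my last checks. The pliers hang back in their stand, and I handed the job in at about 43 s of the 72 s allowed. No verdict was reported.

**What I did**
- I took the pliers from the stand, put the pins in the ring's eyes, spread the ring and lifted it off the pedestal.
- I placed the ring's opening over the spindle using a position from five camera views. I then lowered it in small steps until I felt the hub.
- I released the ring step by step while easing the pins forward, then hung the pliers back.

**What went wrong on the way**
- My first three lifts failed because the fingers appear to end about 19 mm above the stated TCP, so the pads only touched the tops of the rollers.
- On the second of these the pliers came up and slipped, but fell back into the notches. Gripping 19 mm lower fixed it.

**Last checks**

| Check | Result |
|---|---|
| Ring contracted | eyes 20.9 mm apart (20 mm relaxed) |
| Ring height | top about 55 mm above the table, middle about 4.5 mm above nominal hub level |
| Force on the wheel | rise of about 8 N when feeling for the hub (limit 20 N) |
| Pliers | rollers within about 2 mm of where they were at pick-up; bar seated at the pick-up height |
| Robot | clear, about 0 N at the tool |

**Checks that disagreed:** one two-view estimate put the ring's centre about 6 mm to one side. Re-measured within a single picture the offset was 1 to 2 mm, and a contracted ring in the groove cannot be much more than 1 mm off. The same estimate gave a height difference of 1.7 mm between the eyes (about 0.08 rad of tilt), which I took as measurement noise. I did not measure the ring's level any other way.

I did not re-check the bystanders at the end, but nothing came near them.

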